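# Load the brushing wheel and index it to the work mark

### The job

Turn the machine's wheel until its white mark faces the orange pointer, then stand every wooden blank on the table upright in a pocket of its own, flat on the pocket's floor, with the white mark still at the pointer. When all are loaded, turn the wheel until the red mark faces the pointer, and then push the red start lever fully over to on. Leave the other things on the table where they are.

Things in the scene. Friction and masses are not known exactly. Their poses are not given: they have to be found in the camera images.
- machine: fixed bench brushing machine. Origin on the table, under the wheel's vertical axis; z up, x away from the operator to its yellow column, y to its orange pointer. A round brush (68 mm diameter, underside 142 mm above the table) hangs over the wheel at x = 100 mm, y = 0, from a yellow arm (55 mm wide, underside 190, top 235 mm high) that reaches from the column at x = 235 mm to x = 38 mm.
- wheel (a joint): angle of the dark wooden pulley wheel about its vertical axis, rad, counter-clockwise from above positive, no stops. 0: white mark at the pointer; 2.304: red mark. Friction 0.35 N m; stays where left. 350 mm diameter; its floor is 50 mm above the table, inside an upstanding rim lip 12 mm thick (outer radius 175 mm, top 80 mm above the table) that can be pinched from above, led round and regrasped.
- pointer_tip (a point): tip of the fixed orange pointer, beside the rim on the machine's +y side, 182 mm from the wheel axis and 80 mm above the table; its post stands farther out.
- load_mark (a point): centre of the white engraved mark (10 mm wide radial line) on top of the rim lip, 169 mm from the axis: the LOAD mark
- work_mark (a point): centre of the red engraved mark (same size) on top of the rim lip, 169 mm from the axis: the WORK mark
- lever (a joint): red start lever on its yellow box: 0 = off (leaning towards the robot, where it starts), grows as it swings away from the robot, 1.0 rad = fully on; it stays where it is left and takes about 1 N at the tip
- lever_tip (a point): centre of the red ball (26 mm diameter) at the end of the start lever, 80 mm from its hinge, about 92 mm above the table when off or on; its box may stand turned by up to 0.3 rad
- lever_base: the fixed yellow box of the lever; origin at the centre of its underside, on the table. The lever hinge is above the origin at 22 mm; off, the ball is 38 mm towards -x of the box, on, 38 mm towards its +x
- pocket0 (a point): centre of the floor of pocket 0 of the wheel, a round aluminium collar (inner diameter 66 mm, 14 mm high, 5 mm wall) on the wheel floor, 50 mm above the table, 100 mm from the axis; starts empty. With the white mark at the pointer all five pockets are on the operator's side, 81 mm apart, clear of the brush; with the red mark there, pocket 3 is under the brush.
- pocket1 (a point): centre of the floor of pocket 1 of the wheel, a round aluminium collar (inner diameter 66 mm, 14 mm high, 5 mm wall) on the wheel floor, 50 mm above the table, 100 mm from the axis; starts empty. With the white mark at the pointer all five pockets are on the operator's side, 81 mm apart, clear of the brush; with the red mark there, pocket 3 is under the brush.
- pocket2 (a point): centre of the floor of pocket 2 of the wheel, a round aluminium collar (inner diameter 66 mm, 14 mm high, 5 mm wall) on the wheel floor, 50 mm above the table, 100 mm from the axis; starts empty. With the white mark at the pointer all five pockets are on the operator's side, 81 mm apart, clear of the brush; with the red mark there, pocket 3 is under the brush.
- pocket3 (a point): centre of the floor of pocket 3 of the wheel, a round aluminium collar (inner diameter 66 mm, 14 mm high, 5 mm wall) on the wheel floor, 50 mm above the table, 100 mm from the axis; starts empty. With the white mark at the pointer all five pockets are on the operator's side, 81 mm apart, clear of the brush; with the red mark there, pocket 3 is under the brush.
- pocket4 (a point): centre of the floor of pocket 4 of the wheel, a round aluminium collar (inner diameter 66 mm, 14 mm high, 5 mm wall) on the wheel floor, 50 mm above the table, 100 mm from the axis; starts empty. With the white mark at the pointer all five pockets are on the operator's side, 81 mm apart, clear of the brush; with the red mark there, pocket 3 is under the brush.
- blank0: turned light-wood knob blank, standing on the table: round foot 56 mm in diameter and 21 mm high, then an upright stem 28 mm in diameter (31 mm at the very top) up to 75 mm; about 90 g. Origin at the centre of its underside, z up along the stem. Three to five blanks are present.
- blank1: turned light-wood knob blank, standing on the table: round foot 56 mm in diameter and 21 mm high, then an upright stem 28 mm in diameter (31 mm at the very top) up to 75 mm; about 90 g. Origin at the centre of its underside, z up along the stem. Three to five blanks are present.
- blank2: turned light-wood knob blank, standing on the table: round foot 56 mm in diameter and 21 mm high, then an upright stem 28 mm in diameter (31 mm at the very top) up to 75 mm; about 90 g. Origin at the centre of its underside, z up along the stem. Three to five blanks are present.
- blank3: turned light-wood knob blank, standing on the table: round foot 56 mm in diameter and 21 mm high, then an upright stem 28 mm in diameter (31 mm at the very top) up to 75 mm; about 90 g. Origin at the centre of its underside, z up along the stem. Three to five blanks are present.
- blank4: turned light-wood knob blank, standing on the table: round foot 56 mm in diameter and 21 mm high, then an upright stem 28 mm in diameter (31 mm at the very top) up to 75 mm; about 90 g. Origin at the centre of its underside, z up along the stem. Three to five blanks are present.
- sanding_block: a cork sanding block, 75 x 50 x 32 mm; a bystander, to be left alone. Origin at the centre of its underside
- star: a flat six-pointed wooden star ornament, 80 mm across, 10 mm thick; a bystander, to be left alone. Origin at the centre of its underside
- dust_brush: a dusting brush lying down; a bystander, to be left alone. Origin at its middle
- oil: an amber oil bottle, 60 mm in diameter, 150 mm tall; a bystander, to be left alone. Origin at the centre of its underside
- wax: a green wax can, 72 mm in diameter, 60 mm tall; a bystander, to be left alone. Origin at the centre of its underside
- mallet: a hammer lying down; a bystander, to be left alone. Origin at its middle
Mind the look-alikes: they are no part of the job. Leave any blue, pink or purple look-alike of the blank1 alone.

How it is judged:
By the outcome, as a careful person would: the job done as asked, in the order asked, and still so for the second after the job is handed in, with the robot touching nothing.
Of blank0, blank1, blank2, blank3, blank4 only 3 to 5 are there at a start; the rules pass over those that are not, and their reading is None.
At some moment in a run one of blank0, blank1, blank2, blank3, blank4 may be knocked a few centimetres aside while the robot is not near it.
It also fails if it takes over 210 s, if anything falls off the work surface, if the arm or the gripper's body presses on something with over 40 N, if the wrist force passes 120 N, or if a joint passes its speed limit or range.

### The arm

A 7-joint arm with a two-finger parallel gripper is mounted at the origin on the work surface. World frame = base frame: x ahead of the robot, y to its left, z up, the work surface at z = 0. Lengths are in m, angles in rad, forces in N, time in s.
With the tool pointing down it reaches from about 0.4 to 0.85 m from the base axis. Payload 10.4 kg.
Tool frame: the origin (TCP) lies midway between the tips of the shut fingers; the grasp point (between the pads) lies 19 mm behind it; z points along the fingers, x is the direction in which the jaws open and shut, and the axes are right-handed (so a half turn about z gives the same grasp; the last joint's range is limited). The gripper opens to 85 mm and grips with 20 to 120 N. Pads are 22 mm wide; open, the fingers measure 114 mm over their backs; the gripper's body (76 mm by 85 mm) begins 54 mm behind the grasp point. The pads swing forward as they close: fully open they stand 13 mm farther back than shut.
Start: joints at [-1.196, 0.332, -0.065, 1.46, 0.022, 1.35, -0.088], TCP at [0.242, 0.576, 0.231] pointing down, gripper open.
Joint ranges: [-2.6, 2.6], [-0.5, 2.12], [-1.47, 1.34], [0.16, 2.42], [-1.27, 4.41], [0.06, 2.06], [-2.6, 2.6]. Speed limits (rad/s): [2.22, 2.22, 2.79, 2.79, 3.14, 3.14, 3.14].

### API

Orientations are given as a unit quaternion [x, y, z, w].
In Python, from workcell import monitor, eyes, ticket, models gives the robot as it stands.
- The arm moves only by the tool servo_tool, never from a script. Its argument "motion" is a list of rows, each a list of 7 numbers: the opening, from 0 (shut) to 1 (fully open), then the shift along the tool's x, y, z in m, then the turn, a rotation vector about the tool's x, y, z in degrees. In form: [[fingers, tx, ty, tz, rx, ry, rz], ...]. A call has 1 to 20 rows; each row is the pose to reach, as a shift and turn from the pose commanded when the call began, along the tool's axes at that moment; what a row does not reach only later rows make up. A row lasts 1/8 s, in which the tool goes at most 62.5 mm and 10.7 degrees, less where a joint would pass 70% of its speed; a pose out of reach is approached as far as the arm can. A call with a gripper value outside its range is refused whole. The fingers move at their own pace and stop on an object; "grip_force" is the grip in N (left out, the last holds). Time passes only in rows, so rows that repeat a pose let the fingers close. It gives the time, the measured TCP pose, the force and the opening at its end, in the units of the state.
- monitor.get_obs(): the state, without advancing time (a new reading comes with each control period).
- eyes.camera(name): name is "scene" or "side" or "wrist"; returns (picture, depth): 420x560x3 uint8, blue, green, red; 420x560 float32, m along the optical axis (not along the pixel's ray), 0 where there is no reading.
- eyes.camera_info(name): a dict with "intrinsics" (3x3 intrinsics, pixels), "extrinsics" (4x4, takes a point from world to camera coordinates); the wrist camera has in their place "tool_from_camera" (4x4, takes a point from camera to tool coordinates, whose origin is the TCP and whose axes are the tool frame's). Camera axes: x right, y down, z forward; pixel columns grow to the right and rows downward; lengths in m; the calibration is good to about 2 mm. A picture is of the moment at which its call begins: read the wrist's pose just before it. camera_info takes no time and is no camera call.
- ticket.hand_in(): hands the job in, once; it reports no verdict.
Trained networks look in the newest picture that a camera, given by its name, has taken for a name from the list of things; names that differ only in an ending like _2 or _b are one class to them, and where a whole thing is asked for, a point or a joint stands for the part that bears it (a point fixed in the world has none). Each returns a list of dicts, best first, with "confidence" (0 to 1); they miss things now and then, are a little off and sometimes report something else, mostly with a low value. They report only what shows in the picture. A call takes as long as a camera call. They do not tell look-alikes from the thing itself.
- models.boxes_of(camera, thing): "point" ([x, y, z] in m, in the coordinates of the camera as it stood for that picture, good to about 4 mm: the middle of the surface that is visible of it).
The state is a dict: "clock": time; "joint_pos": joint angles; "joint_velocities": joint speeds; "tau": joint torques, N m; "position": TCP position; "ee_rot": TCP orientation; "ft_force": force on the tool from outside, world axes, zero at the start; "torque": the same for the moment, N m; "grip_width": opening from 0.0 (shut) to 1.0 (fully open).
Only numpy, scipy, OpenCV 4.12 (cv2) and the standard library are available. Lean on these libraries where they do the work, as an engineer would, in place of code of your own. Each camera call takes 0.05 s, during which the arm holds its last target. There are 200 camera calls.

## Working session

There is one attempt and no reset: what is moved stays moved. The work goes in short steps, Python scripts to look and compute and a tool call to move; the robot and the scene stay as the last step left them, time stands still between calls to the robot, and variables do not carry over. Pictures are saved under pics/ and viewed, about 12 in all and at most 16, crops included, and the job is handed in when it is done.

Besides the shell and the picture viewer there is one more tool, called after "Call:" in YAML: its name, and indented under it one key for each argument. servo_tool: Moves the arm, as the interface text tells. Its arguments: {"type":"object","properties":{"motion":{"type":"array"},"grip_force":{"type":"number"}},"required":["motion"]}

```bash
ls; mkdir -p pics
cat > h.py <<'E'
import numpy as np, cv2
from scipy.spatial.transform import Rotation as R
from workcell import monitor, eyes, ticket, models
def toolT():
    o=monitor.get_obs(); T=np.eye(4); T[:3,:3]=R.from_quat(o["ee_rot"]).as_matrix(); T[:3,3]=o["position"]; return T
def cam(name):
    T=toolT(); p,d=eyes.camera(name); i=eyes.camera_info(name); K=np.array(i["intrinsics"])
    W=T@np.array(i["tool_from_camera"]) if name=="wrist" else np.linalg.inv(np.array(i["extrinsics"]))
    return p,d,K,W
def cloud(d,K,W):
    v,u=np.mgrid[:d.shape[0],:d.shape[1]]
    P=np.stack([(u-K[0,2])/K[0,0]*d,(v-K[1,2])/K[1,1]*d,d],-1)
    return P@W[:3,:3].T+W[:3,3]
def find(name,thing,W):
    return [(round(r["confidence"],2),(W[:3,:3]@np.array(r["point"])+W[:3,3]).round(4).tolist()) for r in models.boxes_of(name,thing)]
E
python3 - <<'E'
from h import *
print(monitor.get_obs())
for n in ["scene","side"]:
    p,d,K,W=cam(n); cv2.imwrite(f"pics/{n}0.png",p); print(n,W[:3,3])
    for t in ["blank0","machine","pointer_tip","load_mark","work_mark","lever_tip","lever_base","oil","wax","mallet","star","sanding_block","dust_brush"]:
        print(t,[x for x in find(n,t,W) if x[0]>.3])
p,d,K,W=cam("wrist");cv2.imwrite("pics/w0.png",p)
E
```

```text
pics
{'clock': 0.0, 'joint_pos': array([-1.19559346,  0.33284385, -0.06467185,  1.46098661,  0.02161715,
        1.34987954, -0.08847788]), 'joint_velocities': array([ 0.00056732, -0.00206004, -0.00151856,  0.00116277, -0.0017176 ,
       -0.00025104, -0.00091132]), 'tau': array([ 7.38423896e-04, -6.25443435e+01,  4.96487156e-02, -3.91608810e+01,
        1.62444374e-02,  9.79766861e-03,  2.33105447e-05]), 'position': array([0.2419974 , 0.57582811, 0.23051173]), 'ee_rot': array([ 8.32878578e-01,  5.53455300e-01, -5.64870934e-04,  4.31464944e-04]), 'ft_force': array([-0.16350317, -0.36474829, -0.21605215]), 'torque': array([-0.02334103,  0.02659541,  0.02962373]), 'grip_width': 1.0003461329760972}
scene [1.32970488 0.05644145 0.88015491]
blank0 [(0.85, [0.447, -0.2682, 0.0242]), (0.83, [0.2979, -0.4412, 0.0301]), (0.79, [0.402, -0.4678, 0.0223]), (0.74, [0.5629, -0.1846, 0.021]), (0.58, [0.5023, -0.3872, 0.0231]), (0.57, [0.5988, -0.4463, 0.0424]), (0.55, [0.5583, -0.2909, 0.0255]), (0.53, [0.3953, -0.365, 0.0236]), (0.52, [0.4454, -0.1566, 0.0258])]
machine [(0.97, [0.701, 0.1344, 0.0
[... 914 characters left out ...]
 0.02])]
machine [(0.92, [0.6697, 0.1136, 0.0573]), (0.58, [0.434, 0.4179, 0.0256])]
pointer_tip [(0.73, [0.6698, 0.1114, 0.0578]), (0.33, [0.4903, -0.4029, 0.0214])]
load_mark [(0.54, [0.6019, 0.1251, 0.0477])]
work_mark [(0.92, [0.6075, 0.127, 0.0506])]
lever_tip [(0.4, [0.4167, 0.427, 0.0842])]
lever_base [(0.69, [0.4349, 0.4158, 0.0255])]
oil [(0.76, [0.6714, -0.3793, 0.0874])]
wax [(0.79, [0.3541, 0.3168, 0.0473]), (0.7, [0.6703, 0.1131, 0.0586])]
mallet [(0.6, [0.6143, -0.5411, 0.02])]
star [(0.59, [0.3282, -0.2558, 0.0097]), (0.37, [0.6045, 0.1228, 0.0503])]
sanding_block [(0.83, [0.7136, -0.2341, 0.0294])]
dust_brush [(0.72, [0.3824, 0.0558, 0.016]), (0.63, [0.6047, 0.1244, 0.0523])]
```

View pics/scene0.png

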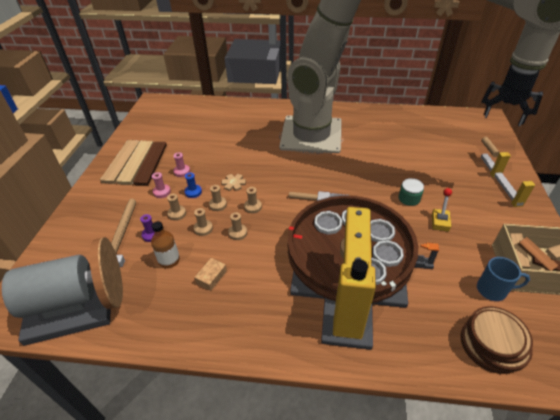

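View pics/side0.png

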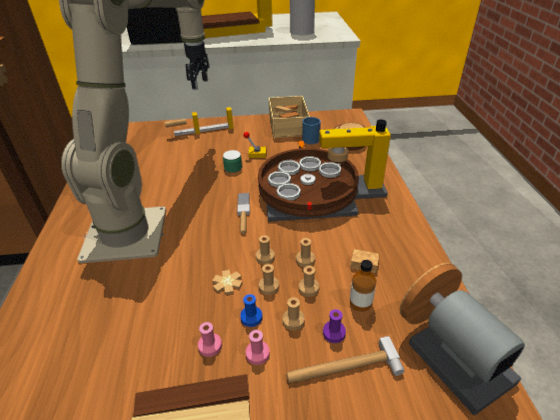

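Scene: five wooden blanks at scene pixels (252,198), (216,196), (175,205), (201,220) and (237,225). The look-alikes are pink, blue and purple on the left. The red mark is at (297,237), facing the blanks, the pointer is at (430,247) and the lever at (445,205).

Run:
```python
from h import *
from scipy.optimize import least_squares
for n in ["scene","side"]:
    p,d,K,W=cam(n); X=cloud(d,K,W); h=cv2.cvtColor(p,cv2.COLOR_BGR2HSV).astype(int)
    near=np.hypot(X[...,0]-.61,X[...,1]-.12)
    lip=(abs(X[...,2]-.08)<.004)&(near<.21)&(near>.13)
    P=X[lip][:,:2]
    f=lambda q:np.hypot(P[:,0]-q[0],P[:,1]-q[1])-.169
    s=least_squares(f,[.61,.12],loss="soft_l1",f_scale=.003); c=s.x
    print(n,"axis",c,len(P),np.median(abs(s.fun)))
    H,S,V=h[...,0],h[...,1],h[...,2]; g=(d>0)
    rr=np.hypot(X[...,0]-c[0],X[...,1]-c[1]); ang=np.degrees(np.arctan2(X[...,1]-c[1],X[...,0]-c[0]))
    def rep(nm,m):
        if m.sum(): 
            v=np.argwhere(m); print(nm,m.sum(),X[m].mean(0).round(4),"r",rr[m].mean().round(4),rr[m].min().round(3),"ang",np.median(ang[m]).round(2),"px",v.mean(0)[::-1].round(0))
    lp=(rr>.155)&(rr<.18)&(abs(X[...,2]-.08)<.008)
    rep("red",lp&((H<6)|(H>174))&(S>190)&(V>120))
    rep("white",lp&(S<70)&(V>150))
    rep("pointer",(H>5)&(H<18)&(S>190)&(V>150)&(rr>.17)&(rr<.24)&(X[...,2]>.06))
    rep("column",(H>20)&(H<32)&(S>170)&(rr>.2)&(rr<.32)&(X[...,2]>.1)&(X[...,0]>.7))
    rep("arm top",(H>20)&(H<32)&(S>170)&(rr<.2)&(abs(X[...,2]-.235)<.01))
    rep("ball",((H<6)|(H>174))&(S>150)&(np.hypot(X[...,0]-.42,X[...,1]-.425)<.06)&(X[...,2]>.07))
    rep("lbox",(H>20)&(H<32)&(S>150)&(np.hypot(X[...,0]-.43,X[...,1]-.42)<.09)&(X[...,2]<.07))
    m=(H>20)&(H<32)&(S>150)&(np.hypot(X[...,0]-.43,X[...,1]-.42)<.09)&(X[...,2]<.07)&(X[...,2]>.012)
    if m.sum(): print(cv2.minAreaRect((X[m][:,:2]*1000).astype(np.float32)), X[m][:,2].max())
    # blanks
    for a in [(.443,-.163),(.44,-.277),(.557,-.19),(.553,-.3),(.497,-.395)]:
        m=(np.hypot(X[...,0]-a[0],X[...,1]-a[1])<.05)&(X[...,2]>.069)&(X[...,2]<.085); rep("blank top",m)
    if n=="scene": cv2.imwrite("pics/crop.png",cv2.resize(p[150:320,260:470],None,fx=3.5,fy=3.5,interpolation=cv2.INTER_CUBIC))
```

```text
scene axis [0.61103925 0.14629212] 1431 0.0035843608480985167
red 11 [ 0.5897 -0.0203  0.08  ] r 0.1679 0.163 ang -97.16 px [291. 228.]
white 28 [0.6976 0.2096 0.081 ] r 0.1697 0.161 ang 34.13 px [379. 268.]
pointer 71 [0.6178 0.3551 0.0802] r 0.209 0.186 ang 87.92 px [431. 246.]
column 1719 [0.8642 0.1382 0.1916] r 0.2541 0.2 ang -1.99 px [354. 294.]
arm top 1156 [0.7366 0.1425 0.2352] r 0.1268 0.041 ang -2.0 px [358. 235.]
ball 53 [0.4139 0.4277 0.099 ] r 0.3436 0.333 ang 125.07 px [447. 192.]
lbox 231 [0.4621 0.4206 0.0225] r 0.3127 0.285 ang 117.68 px [441. 221.]
((449.43060302734375, 423.51605224609375), (48.39458084106445, 69.14741516113281), 83.17130279541016) 0.03055211215064213
blank top 65 [ 0.4388 -0.1606  0.0746] r 0.352 0.337 ang -119.16 px [251. 190.]
blank top 62 [ 0.4404 -0.2747  0.0751] r 0.4543 0.441 ang -112.1 px [215. 188.]
blank top 81 [ 0.5553 -0.186   0.0751] r 0.337 0.323 ang -99.53 px [235. 216.]
blank top 78 [ 0.5484 -0.2943  0.0752] r 0.4451 0.43 ang -97.98 px [199. 212.]
blank top 69 [ 0.4931 -0.3949  0.075 ] r 0.5539 0.54 ang -102.17 px [172. 197.]
side a
[... 313 characters left out ...]
88 0.039 ang -6.62 px [345. 133.]
ball 25 [0.4082 0.4204 0.0983] r 0.3435 0.336 ang 126.37 px [246. 134.]
lbox 161 [0.446  0.4109 0.0196] r 0.315 0.282 ang 121.94 px [257. 152.]
((446.9642028808594, 422.932861328125), (56.85175704956055, 65.64415740966797), 84.84010314941406) 0.03034179630648881
blank top 76 [ 0.4376 -0.1642  0.0745] r 0.3533 0.338 ang -119.39 px [264. 240.]
blank top 97 [ 0.4391 -0.2787  0.0746] r 0.4558 0.437 ang -112.16 px [268. 269.]
blank top 83 [ 0.5536 -0.1902  0.0743] r 0.3386 0.319 ang -99.69 px [306. 242.]
blank top 97 [ 0.547  -0.2984  0.0748] r 0.4465 0.429 ang -98.34 px [309. 271.]
blank top 119 [ 0.4924 -0.3985  0.0747] r 0.5548 0.538 ang -102.33 px [293. 303.]
```

View pics/crop.png

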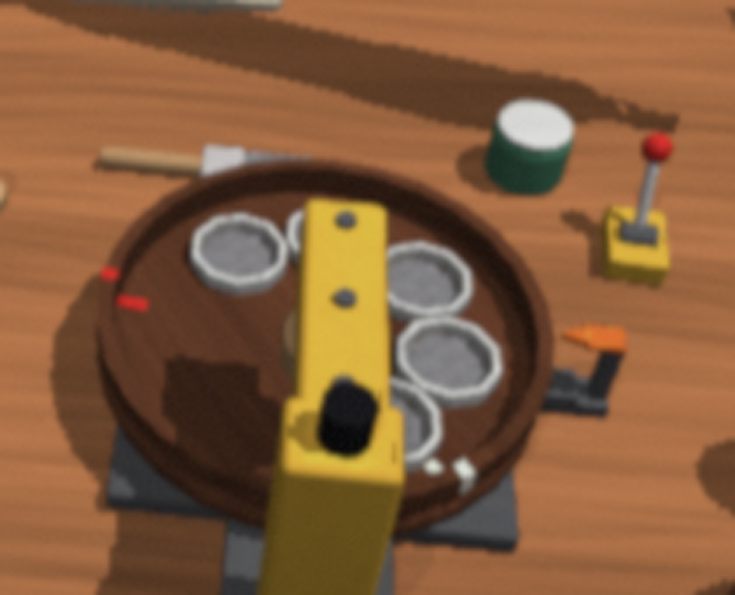

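The wheel axis is near (0.611, 0.145) with machine yaw about -2°. The white mark sits about 54° short of the pointer, so the wheel needs about +54° CCW. I'll write a move planner and approach the rim at world angle 150°.

```bash
cat >> h.py <<'E'
def plan(wps):
    "wps: (open,x,y,z,yawdeg,n): rows in tool axes; yaw = world angle of tool x (half turn chosen by caller)"
    T=toolT(); out=[]
    for o,x,y,z,yaw,n in wps:
        G=(R.from_euler("z",yaw,degrees=True)*R.from_euler("x",180,degrees=True)).as_matrix()
        t=T[:3,:3].T@(np.array([x,y,z])-T[:3,3]); r=np.degrees(R.from_matrix(T[:3,:3].T@G).as_rotvec())
        out.append((n,[o]+[round(float(v),4) for v in t]+[round(float(v),1) for v in r]))
    for n,r in out: print(n,"x",r)
E
python3 - <<'E'
from h import *
cx,cy=.611,.145;a=np.radians(150)
x,y=cx+.169*np.cos(a),cy+.169*np.sin(a)
plan([(.4,x,y,.2,-30,12),(.4,x,y,.15,-30,3)])
E
```

```text
12 x [0.4, -0.2335, 0.3395, 0.0313, -0.0, -0.0, 97.2]
3 x [0.4, -0.2335, 0.3395, 0.0813, -0.0, -0.0, 97.2]
```

Call:
servo_tool:
  motion:
    - [0.4, -0.2335, 0.3395, 0.0313, 0, 0, 97.2]
    - [0.4, -0.2335, 0.3395, 0.0313, 0, 0, 97.2]
    - [0.4, -0.2335, 0.3395, 0.0313, 0, 0, 97.2]
    - [0.4, -0.2335, 0.3395, 0.0313, 0, 0, 97.2]
    - [0.4, -0.2335, 0.3395, 0.0313, 0, 0, 97.2]
    - [0.4, -0.2335, 0.3395, 0.0313, 0, 0, 97.2]
    - [0.4, -0.2335, 0.3395, 0.0313, 0, 0, 97.2]
    - [0.4, -0.2335, 0.3395, 0.0313, 0, 0, 97.2]
    - [0.4, -0.2335, 0.3395, 0.0313, 0, 0, 97.2]
    - [0.4, -0.2335, 0.3395, 0.0313, 0, 0, 97.2]
    - [0.4, -0.2335, 0.3395, 0.0313, 0, 0, 97.2]
    - [0.4, -0.2335, 0.3395, 0.0813, 0, 0, 97.2]
    - [0.4, -0.2335, 0.3395, 0.0813, 0, 0, 97.2]
    - [0.4, -0.2335, 0.3395, 0.0813, 0, 0, 97.2]

```text
clock: 3.3
position: [0.4651, 0.2297, 0.1514]
ee_rot: [0.966, -0.258, 0.0, -0.0]
ft_force: [-0.6, -0.3, 0.2]
grip_width: 0.396
```

Run:
```python
from h import *
p,d,K,W=cam("wrist"); cv2.imwrite("pics/w1.png",p); X=cloud(d,K,W)
r=np.hypot(X[...,0]-.611,X[...,1]-.145)
m=(abs(X[...,2]-.08)<.004)&(r>.14)&(r<.2)&(d>0)
ang=np.degrees(np.arctan2(X[...,1]-.145,X[...,0]-.611))%360
print(m.sum(),d[d>0].min())
for a in range(90,230,10):
    k=m&(abs(ang-a)<3)
    if k.sum()>20: print(a,np.percentile(r[k],[3,50,97]).round(4),X[k][:,2].mean().round(4))
print(toolT()[:3,3])
```

```text
8701 0.05925142
100 [0.1651 0.1662 0.1685] 0.0802
110 [0.1657 0.1714 0.177 ] 0.0804
120 [0.1655 0.1713 0.1768] 0.0803
130 [0.1656 0.1713 0.1769] 0.0803
140 [0.1659 0.1717 0.1772] 0.0802
150 [0.1658 0.1718 0.1772] 0.0803
160 [0.1653 0.1711 0.1767] 0.0802
170 [0.1645 0.1702 0.176 ] 0.0801
180 [0.164  0.1696 0.1758] 0.08
190 [0.1646 0.1696 0.1756] 0.0799
[0.46543153 0.22985731 0.15175413]
```

View pics/w1.png

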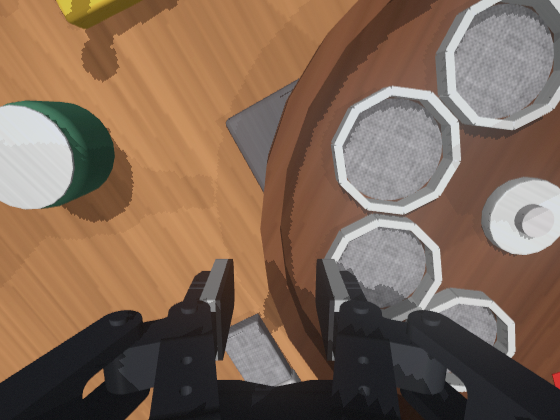

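The wrist view shows the lip between the fingers. The refined axis is (0.6103, 0.147). Next: pinch the lip and lead it round 54°.

```bash
cat >> h.py <<'E'
CX,CY=.6103,.147
def rim(a,r=.169): a=np.radians(a); return CX+r*np.cos(a),CY+r*np.sin(a)
E
python3 - <<'E'
from h import *
plan([(.4,*rim(150),.057,-30,4),(.1,*rim(150),.057,-30,5)])
print()
plan([(.1,*rim(150+k),.057,-30+k,1) for k in (6,12,18,24,30,36,42,48,54)])
E
```

```text
4 x [0.4, -0.0022, -0.0005, 0.0948, -0.1, -0.0, 0.1]
5 x [0.1, -0.0022, -0.0005, 0.0948, -0.1, -0.0, 0.1]

1 x [0.1, -0.0013, 0.0172, 0.0947, -0.1, -0.1, -5.9]
1 x [0.1, 0.0015, 0.0346, 0.0947, -0.1, -0.1, -11.9]
1 x [0.1, 0.006, 0.0517, 0.0947, -0.1, -0.1, -17.9]
1 x [0.1, 0.0123, 0.0682, 0.0946, -0.1, -0.1, -23.9]
1 x [0.1, 0.0204, 0.084, 0.0946, -0.1, -0.1, -29.9]
1 x [0.1, 0.03, 0.0989, 0.0946, -0.1, -0.1, -35.9]
1 x [0.1, 0.0411, 0.1126, 0.0946, -0.1, -0.1, -41.9]
1 x [0.1, 0.0536, 0.1251, 0.0946, -0.1, -0.1, -47.9]
1 x [0.1, 0.0673, 0.1363, 0.0946, -0.1, -0.1, -53.9]
```

Call:
servo_tool:
  motion:
    - [0.4, -0.002, 0, 0.05, 0, 0, 0]
    - [0.4, -0.002, 0, 0.094, 0, 0, 0]
    - [0.4, -0.002, 0, 0.094, 0, 0, 0]
    - [0.1, -0.002, 0, 0.094, 0, 0, 0]
    - [0.1, -0.002, 0, 0.094, 0, 0, 0]
    - [0.1, -0.002, 0, 0.094, 0, 0, 0]
    - [0.1, -0.002, 0, 0.094, 0, 0, 0]
    - [0.1, -0.001, 0.0172, 0.094, 0, 0, -5.9]
    - [0.1, 0.0015, 0.0346, 0.094, 0, 0, -11.9]
    - [0.1, 0.006, 0.0517, 0.094, 0, 0, -17.9]
    - [0.1, 0.0123, 0.0682, 0.094, 0, 0, -23.9]
    - [0.1, 0.0204, 0.084, 0.094, 0, 0, -29.9]
    - [0.1, 0.03, 0.0989, 0.094, 0, 0, -35.9]
    - [0.1, 0.0411, 0.1126, 0.094, 0, 0, -41.9]
    - [0.1, 0.0536, 0.1251, 0.094, 0, 0, -47.9]
    - [0.1, 0.0673, 0.1363, 0.094, 0, 0, -53.9]
    - [0.1, 0.0673, 0.1363, 0.094, 0, 0, -53.9]
    - [0.1, 0.0673, 0.1363, 0.094, 0, 0, -53.9]
  grip_force: 40

```text
clock: 5.6
position: [0.4551, 0.0776, 0.0586]
ee_rot: [0.978, 0.207, 0.0, -0.0]
ft_force: [-10.9, -2.6, 14.7]
grip_width: 0.132
```

```bash
cat >> h.py <<'E'
def marks(n):
    p,d,K,W=cam(n); X=cloud(d,K,W); h=cv2.cvtColor(p,cv2.COLOR_BGR2HSV).astype(int); H,S,V=h[...,0],h[...,1],h[...,2]
    rr=np.hypot(X[...,0]-CX,X[...,1]-CY); ang=np.degrees(np.arctan2(X[...,1]-CY,X[...,0]-CX))
    lp=(rr>.155)&(rr<.18)&(abs(X[...,2]-.08)<.008)
    for nm,m in [("red",lp&((H<6)|(H>174))&(S>190)&(V>100)),("white",lp&(S<70)&(V>120)),("pointer",(H>5)&(H<18)&(S>190)&(V>150)&(rr>.178)&(rr<.24)&(X[...,2]>.06)),("ptip",(H>5)&(H<18)&(S>190)&(V>150)&(rr>.175)&(rr<.198)&(X[...,2]>.06))]:
        if m.sum(): print(n,nm,m.sum(),X[m].mean(0).round(4),"r",rr[m].mean().round(4),"ang",ang[m].mean().round(2))
    return p,d,K,W,X
E
python3 - <<'E'
from h import *
for n in("scene","side"): 
    p,*_=marks(n); cv2.imwrite(f"pics/{n}1.png",p)
E
```

```text
scene red 25 [0.7359 0.0317 0.0804] r 0.1705 ang -42.54
scene white 26 [0.5889 0.2755 0.0807] r 0.1695 ang 52.86
scene pointer 73 [0.618  0.3545 0.0802] r 0.2077 ang 87.86
scene ptip 16 [0.6178 0.3391 0.0803] r 0.1923 ang 87.77
side red 10 [0.7357 0.0299 0.0811] r 0.1716 ang -43.03
side white 6 [0.6124 0.3147 0.0803] r 0.1677 ang 89.27
side pointer 26 [0.6157 0.3518 0.0801] r 0.205 ang 88.48
side ptip 8 [0.6158 0.3385 0.0806] r 0.1917 ang 88.37
```

Run:
```python
from h import *
print(np.array(eyes.camera_info("wrist")["tool_from_camera"]).round(3))
T=toolT();x,y=T[:2,3]
plan([(.4,x,y,.06,24,2),(.4,x,y,.15,24,3),(.4,.53,.27,.2,0,5),(.4,.6,.27,.22,0,3)])
```

```text
[[ 1.    -0.001  0.001  0.   ]
 [ 0.001  0.963  0.268 -0.069]
 [-0.001 -0.268  0.963 -0.143]
 [ 0.     0.     0.     1.   ]]
2 x [0.4, 0.0, -0.0, -0.0014, -0.0, -0.0, -0.0]
3 x [0.4, 0.0001, -0.0001, -0.0914, -0.0, -0.0, -0.0]
5 x [0.4, 0.1467, -0.1454, -0.1413, -0.0, -0.0, 24.0]
3 x [0.4, 0.2107, -0.117, -0.1612, -0.0, -0.0, 24.0]
```

Call:
servo_tool:
  motion:
    - [0.4, 0, 0, -0.001, 0, 0, 0]
    - [0.4, 0, 0, -0.001, 0, 0, 0]
    - [0.4, 0, 0, -0.05, 0, 0, 0]
    - [0.4, 0, 0, -0.0914, 0, 0, 0]
    - [0.4, 0.1467, -0.1454, -0.141, 0, 0, 24]
    - [0.4, 0.1467, -0.1454, -0.141, 0, 0, 24]
    - [0.4, 0.1467, -0.1454, -0.141, 0, 0, 24]
    - [0.4, 0.1467, -0.1454, -0.141, 0, 0, 24]
    - [0.4, 0.21, -0.117, -0.161, 0, 0, 24]
    - [0.4, 0.21, -0.117, -0.161, 0, 0, 24]
    - [0.4, 0.21, -0.117, -0.161, 0, 0, 24]

```text
clock: 7.08
position: [0.5997, 0.2696, 0.217]
ee_rot: [1.0, -0.001, 0.0, 0.0]
ft_force: [-0.2, -0.6, 0.2]
grip_width: 0.402
```

Run:
```python
from h import *
p,d,K,W,X=marks("wrist"); cv2.imwrite(f"pics/w2.png",p)
```

```text
wrist white 273 [0.6113 0.3168 0.0808] r 0.1698 ang 89.67
```

View pics/w2.png

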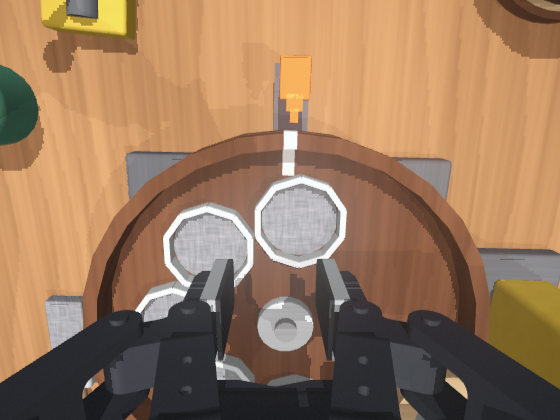

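White mark at (291,140), pointer tip at (294,112): the wheel has slightly overshot. I'll quantify it.

Run:
```python
from h import *
p,d,K,W=cam("wrist"); h=cv2.cvtColor(p,cv2.COLOR_BGR2HSV).astype(int); H,S,V=h[...,0],h[...,1],h[...,2]
v,u=np.mgrid[:420,:560]
# ray-plane z=.08
D=np.stack([(u-K[0,2])/K[0,0],(v-K[1,2])/K[1,1],np.ones_like(u)],-1)@W[:3,:3].T
X=W[:3,3]+D*((.08-W[2,3])/D[...,2])[...,None]
# refit axis by lip depth
Y=cloud(d,K,W); m=(abs(Y[...,2]-.0805)<.003)&(np.hypot(Y[...,0]-CX,Y[...,1]-CY)>.155)&(np.hypot(Y[...,0]-CX,Y[...,1]-CY)<.185)&(v<330)
from scipy.optimize import least_squares
P=Y[m]; s=least_squares(lambda q:np.hypot(P[:,0]-q[0],P[:,1]-q[1])-.169,[CX,CY]).x; print("axis",s,m.sum())
for c in((CX,CY),s):
  rr=np.hypot(X[...,0]-c[0],X[...,1]-c[1]); a=np.degrees(np.arctan2(X[...,1]-c[1],X[...,0]-c[0]))
  o=(H>8)&(H<22)&(S>230)&(V>210)&(abs(u-295)<20)&(v<128)&(v>50); w=(S<60)&(V>140)&(abs(u-291)<15)&(v>131)&(v<150)
  print("pointer",o.sum(),a[o].mean(),rr[o].min(),X[o].mean(0),"mark",w.sum(),a[w].mean(),X[w].mean(0))
  for b in range(100,124,4):
     k=o&(v>=b)&(v<b+4)
     if k.sum(): print(b,k.sum(),a[k].mean().round(2),rr[k].mean().round(4),u[k].mean())
```

```text
axis [0.60886827 0.14657387] 9858<stdin>:14: RuntimeWarning: Mean of empty slice.
  ret = ret.dtype.type(ret / rcount)
Traceback (most recent call last):
ValueError: zero-size array to reduction operation minimum which has no identity
```

Run:
```python
from h import *
p=cv2.imread("pics/w2.png"); print(p[105,292:297],p[75,285:305:8])
_,_,K,W=cam("wrist"); h=cv2.cvtColor(p,cv2.COLOR_BGR2HSV).astype(int); H,S,V=h[...,0],h[...,1],h[...,2]
v,u=np.mgrid[:420,:560]
D=np.stack([(u-K[0,2])/K[0,0],(v-K[1,2])/K[1,1],np.ones_like(u)],-1)@W[:3,:3].T
X=W[:3,3]+D*((.08-W[2,3])/D[...,2])[...,None]
o=(p[...,2].astype(int)-p[...,0]>150)&(abs(u-295)<20)&(v<128)&(v>50);w=(S<60)&(V>120)&(abs(u-291)<15)&(v>131)&(v<150)
for c in((CX,CY),(.6089,.1466)):
  rr=np.hypot(X[...,0]-c[0],X[...,1]-c[1]); a=np.degrees(np.arctan2(X[...,1]-c[1],X[...,0]-c[0]))
  print(c,o.sum(),w.sum(),"mark",a[w].mean(),rr[w].mean())
  for b in range(60,128,8):
     k=o&(v>=b)&(v<b+8)
     if k.sum(): print(b,k.sum(),"ang",a[k].mean().round(2),"r",rr[k].mean().round(4),"u",u[k].mean().round(1))
```

```text
[[ 94 177 248]
 [ 93 176 248]
 [ 94 177 248]
 [ 94 176 248]
 [ 94 176 249]] [[ 93 177 248]
 [ 94 179 249]
 [ 93 178 248]]
(0.6103, 0.147) 1440 255 mark 90.07470710210447 0.16990696875448522
60 240 ang 89.23 r 0.2233 u 295.5
68 245 ang 89.25 r 0.218 u 295.2
76 242 ang 89.32 r 0.2127 u 294.6
84 240 ang 89.31 r 0.2073 u 294.5
92 153 ang 89.21 r 0.2022 u 294.8
100 123 ang 89.29 r 0.1963 u 294.2
108 49 ang 89.43 r 0.1905 u 293.4
116 42 ang 89.31 r 0.1858 u 293.8
(0.6089, 0.1466) 1440 255 mark 89.6033773431897 0.1703108388114865
60 240 ang 88.87 r 0.2237 u 295.5
68 245 ang 88.88 r 0.2184 u 295.2
76 242 ang 88.94 r 0.2131 u 294.6
84 240 ang 88.92 r 0.2077 u 294.5
92 153 ang 88.82 r 0.2026 u 294.8
100 123 ang 88.89 r 0.1967 u 294.2
108 49 ang 89.01 r 0.191 u 293.4
116 42 ang 88.88 r 0.1862 u 293.8
```

The mark is only 0.7° off (about 2 mm), which is fine. Pocket k lies at world angle about 84.2+47.8k, radius 0.1. Now the first blank.

```bash
cat >> h.py <<'E'
A0=84.2; AX=(.6096,.1468)
def pocket(k): a=np.radians(A0+47.8*k); return AX[0]+.1*np.cos(a),AX[1]+.1*np.sin(a)
def yaw_at(x,y): return np.degrees(np.arctan2(y,x))
def top(x,y,rad=.06,z0=.0):
    "blank stem-top centre near x,y from wrist depth"
    p,d,K,W=cam("wrist"); X=cloud(d,K,W)
    m=(np.hypot(X[...,0]-x,X[...,1]-y)<rad)&(abs(X[...,2]-.075-z0)<.004)&(d>.1)
    m=cv2.morphologyEx(m.astype(np.uint8),cv2.MORPH_OPEN,np.ones((3,3)))>0
    P=X[m]; c=(P.min(0)+P.max(0))/2; (e,r)=cv2.minEnclosingCircle((P[:,:2]*1000).astype(np.float32))
    print("top n",len(P),"mean",P.mean(0).round(4),"bbox",c.round(4),"circ",np.round(e,1),round(r,1), "bgr",np.median(p[m],0)); return p,P.mean(0)
E
python3 - <<'E'
from h import *
for k in range(5): print(k,np.round(pocket(k),4))
b=(.438,-.162)
plan([(.7,.5,.2,.2,0,3),(.7,*b,.2,yaw_at(*b),9)])
E
```

```text
0 [0.6197 0.2463]
1 [0.5427 0.2211]
2 [0.5096 0.1471]
3 [0.5422 0.073 ]
4 [0.619  0.0472]
3 x [0.7, -0.0983, 0.0702, 0.0171, -0.0, 0.0, -0.1]
9 x [0.7, -0.1599, 0.4323, 0.0169, -0.0, 0.0, 20.2]
```

Call:
servo_tool:
  motion:
    - [0.7, -0.098, 0.07, 0.017, 0, 0, 0]
    - [0.7, -0.098, 0.07, 0.017, 0, 0, 0]
    - [0.7, -0.16, 0.432, 0.017, 0, 0, 20]
    - [0.7, -0.16, 0.432, 0.017, 0, 0, 20]
    - [0.7, -0.16, 0.432, 0.017, 0, 0, 20]
    - [0.7, -0.16, 0.432, 0.017, 0, 0, 20]
    - [0.7, -0.16, 0.432, 0.017, 0, 0, 20]
    - [0.7, -0.16, 0.432, 0.017, 0, 0, 20]
    - [0.7, -0.16, 0.432, 0.017, 0, 0, 20]
    - [0.7, -0.16, 0.432, 0.017, 0, 0, 20]
    - [0.7, -0.16, 0.432, 0.017, 0, 0, 20]

```text
clock: 8.6
position: [0.4388, -0.1604, 0.1999]
ee_rot: [0.985, -0.173, -0.0, -0.0]
ft_force: [-1.4, 0.2, -0.3]
grip_width: 0.701
```

Run:
```python
from h import *
p,c=top(.438,-.162); cv2.imwrite("pics/w3.png",p)
print(toolT()[:3,3])
y=yaw_at(*c[:2])
plan([(.7,c[0],c[1],.12,y,2),(.7,c[0],c[1],.036,y,3),(.2,c[0],c[1],.036,y,4),(.2,c[0],c[1],.25,y,4)])
```

```text
top n 1325 mean [ 0.4356 -0.1592  0.0753] bbox [ 0.4355 -0.1596  0.0744] circ [ 435.4 -159.7] 15.6 bgr [130. 171. 203.]
[ 0.43885591 -0.16057158  0.19989965]
2 x [0.7, -0.0035, -0.0001, 0.0799, -0.0, 0.0, 0.1]
3 x [0.7, -0.0035, -0.0001, 0.1639, -0.0, 0.0, 0.1]
4 x [0.2, -0.0035, -0.0001, 0.1639, -0.0, 0.0, 0.1]
4 x [0.2, -0.0035, -0.0002, -0.0501, -0.0, 0.0, 0.1]
```

View pics/w3.png

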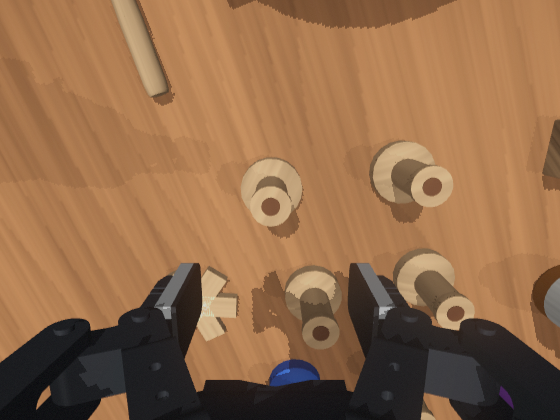

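Blank under TCP at (270,207), with clear space around it. Grasp at TCP z 0.03.

Call:
servo_tool:
  motion:
    - [0.7, -0.0035, 0, 0.06, 0, 0, 0]
    - [0.7, -0.0035, 0, 0.12, 0, 0, 0]
    - [0.7, -0.0035, 0, 0.17, 0, 0, 0]
    - [0.7, -0.0035, 0, 0.17, 0, 0, 0]
    - [0.2, -0.0035, 0, 0.17, 0, 0, 0]
    - [0.2, -0.0035, 0, 0.17, 0, 0, 0]
    - [0.2, -0.0035, 0, 0.17, 0, 0, 0]
    - [0.2, -0.0035, 0, 0.17, 0, 0, 0]
  grip_force: 40

```text
clock: 9.65
position: [0.4371, -0.1607, 0.0322]
ee_rot: [0.985, -0.174, 0.002, -0.001]
ft_force: [-0.9, 1.3, 6.4]
grip_width: 0.32
```

```bash
cat >> h.py <<'E'
def carry(k):
    "from the closed grasp on a table blank to 0.02 above pocket k's floor, then down"
    x,y,z=toolT()[:3,3]; px,py=pocket(k); ya=yaw_at(px,py); print("z grasp",z)
    plan([(.2,x,y,.2,yaw_at(x,y),4),(.2,.48,.08,.22,10,8),(.2,px,py,.2,ya,5),(.2,px,py,z+.053,ya,4)])
E
python3 -c "
from h import *
carry(0)"
```

```text
z grasp 0.03224811515856123
4 x [0.2, 0.0006, -0.0003, -0.1678, -0.1, -0.2, 0.1]
8 x [0.2, -0.0417, -0.2412, -0.1874, -0.1, -0.2, -30.1]
5 x [0.2, 0.0323, -0.4453, -0.1668, -0.0, -0.2, -41.8]
4 x [0.2, 0.0319, -0.4451, -0.052, -0.0, -0.2, -41.8]
```

Call:
servo_tool:
  motion:
    - [0.2, 0, 0, -0.06, 0, 0, 0]
    - [0.2, 0, 0, -0.12, 0, 0, 0]
    - [0.2, 0, 0, -0.168, 0, 0, 0]
    - [0.2, -0.042, -0.241, -0.187, 0, 0, -30]
    - [0.2, -0.042, -0.241, -0.187, 0, 0, -30]
    - [0.2, -0.042, -0.241, -0.187, 0, 0, -30]
    - [0.2, -0.042, -0.241, -0.187, 0, 0, -30]
    - [0.2, -0.042, -0.241, -0.187, 0, 0, -30]
    - [0.2, 0.032, -0.445, -0.167, 0, 0, -41.8]
    - [0.2, 0.032, -0.445, -0.167, 0, 0, -41.8]
    - [0.2, 0.032, -0.445, -0.167, 0, 0, -41.8]
    - [0.2, 0.032, -0.445, -0.167, 0, 0, -41.8]
    - [0.2, 0.032, -0.445, -0.167, 0, 0, -41.8]
    - [0.2, 0.032, -0.445, -0.11, 0, 0, -41.8]
    - [0.2, 0.032, -0.445, -0.08, 0, 0, -41.8]
    - [0.2, 0.032, -0.445, -0.08, 0, 0, -41.8]
    - [0.2, 0.032, -0.445, -0.08, 0, 0, -41.8]

```text
clock: 11.78
position: [0.6194, 0.2456, 0.1128]
ee_rot: [0.982, 0.188, 0.002, -0.0]
ft_force: [-0.0, -1.2, -0.8]
grip_width: 0.32
```

Run:
```python
from h import *
p,d,K,W=cam("wrist"); cv2.imwrite("pics/w4.png",p)
print(pocket(0)); px,py=pocket(0); ya=yaw_at(px,py)
plan([(.2,px,py,.085,ya,3)])
```

```text
(np.float64(0.6197056297182947), np.float64(0.24628807088287885))
3 x [0.2, 0.0001, -0.0003, 0.0279, -0.0, -0.2, -0.0]
```

View pics/w4.png

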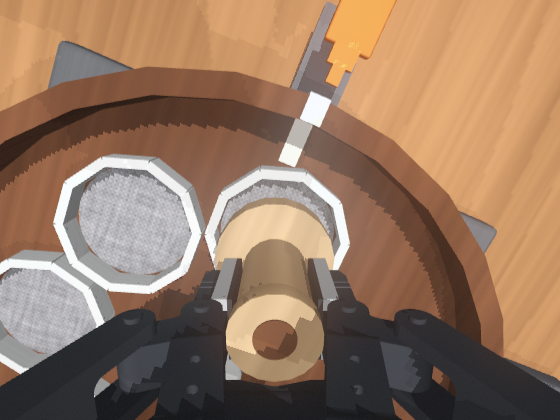

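The blank is centred over pocket 0, with the foot at (275,230) inside the collar. Lower and release.

Call:
servo_tool:
  motion:
    - [0.2, 0, 0, 0.015, 0, 0, 0]
    - [0.2, 0, 0, 0.028, 0, 0, 0]
    - [0.2, 0, 0, 0.028, 0, 0, 0]
    - [0.55, 0, 0, 0.028, 0, 0, 0]
    - [0.55, 0, 0, 0.028, 0, 0, 0]
    - [0.55, 0, 0, -0.04, 0, 0, 0]
    - [0.55, 0, 0, -0.09, 0, 0, 0]
    - [0.55, 0, 0, -0.09, 0, 0, 0]

```text
clock: 12.82
position: [0.6207, 0.2468, 0.2056]
ee_rot: [0.982, 0.188, 0.004, -0.001]
ft_force: [1.5, -0.7, -0.4]
grip_width: 0.551
```

Run:
```python
from h import *
px,py=pocket(0)
top(px,py,.04,.05)
b=(.439,-.273)
plan([(.7,.48,.08,.2,0,5),(.7,*b,.2,yaw_at(*b),9)])
```

```text
top n 1851 mean [0.6177 0.2469 0.1253] bbox [0.618  0.2464 0.1242] circ [618.  246.4] 15.7 bgr [169. 209. 240.]
5 x [0.7, -0.1911, 0.1032, 0.0015, -0.1, -0.2, 21.7]
9 x [0.7, -0.3598, 0.416, 0.0006, -0.1, -0.2, 53.6]
```

Blank seated (top z 0.125). Next blank.

Call:
servo_tool:
  motion:
    - [0.7, -0.191, 0.103, 0.0015, 0, -0.2, 21.7]
    - [0.7, -0.191, 0.103, 0.0015, 0, -0.2, 21.7]
    - [0.7, -0.191, 0.103, 0.0015, 0, -0.2, 21.7]
    - [0.7, -0.191, 0.103, 0.0015, 0, -0.2, 21.7]
    - [0.7, -0.36, 0.416, 0.0005, 0, -0.2, 53.6]
    - [0.7, -0.36, 0.416, 0.0005, 0, -0.2, 53.6]
    - [0.7, -0.36, 0.416, 0.0005, 0, -0.2, 53.6]
    - [0.7, -0.36, 0.416, 0.0005, 0, -0.2, 53.6]
    - [0.7, -0.36, 0.416, 0.0005, 0, -0.2, 53.6]
    - [0.7, -0.36, 0.416, 0.0005, 0, -0.2, 53.6]
    - [0.7, -0.36, 0.416, 0.0005, 0, -0.2, 53.6]
    - [0.7, -0.36, 0.416, 0.0005, 0, -0.2, 53.6]

```text
clock: 14.38
position: [0.4375, -0.2726, 0.1985]
ee_rot: [0.962, -0.275, -0.003, 0.0]
ft_force: [0.9, -0.5, 0.9]
grip_width: 0.7
```

```bash
cat >> h.py <<'E'
def grasp(x,y):
    p,c=top(x,y); ya=yaw_at(*c[:2]); print(toolT()[:3,3])
    plan([(.7,c[0]+.001,c[1],.12,ya,2),(.7,c[0]+.001,c[1],.03,ya,3)]); return p
E
python3 -c "
from h import *
grasp(.439,-.273)"
```

```text
top n 1328 mean [ 0.4375 -0.274   0.0753] bbox [ 0.4373 -0.2745  0.0743] circ [ 437.3 -274.8] 15.6 bgr [130. 171. 203.]
[ 0.43779793 -0.27210458  0.19870888]
2 x [0.7, 0.0019, 0.0011, 0.0787, 0.1, 0.3, 0.3]
3 x [0.7, 0.0023, 0.001, 0.1687, 0.1, 0.3, 0.3]
```

Call:
servo_tool:
  motion:
    - [0.7, 0.002, 0.001, 0.06, 0.1, 0.3, 0]
    - [0.7, 0.002, 0.001, 0.12, 0.1, 0.3, 0]
    - [0.7, 0.002, 0.001, 0.168, 0.1, 0.3, 0]
    - [0.7, 0.002, 0.001, 0.168, 0.1, 0.3, 0]
    - [0.2, 0.002, 0.001, 0.168, 0.1, 0.3, 0]
    - [0.2, 0.002, 0.001, 0.168, 0.1, 0.3, 0]
    - [0.2, 0.002, 0.001, 0.168, 0.1, 0.3, 0]
    - [0.2, 0.002, 0.001, 0.168, 0.1, 0.3, 0]

```text
clock: 15.42
position: [0.44, -0.2756, 0.0338]
ee_rot: [0.962, -0.274, 0.003, -0.0]
ft_force: [-1.0, 2.0, 6.7]
grip_width: 0.322
```

```bash
python3 -c "
from h import *
carry(1)"
```

```text
z grasp 0.03376083633564168
4 x [0.2, 0.0009, -0.0003, -0.1662, -0.1, -0.3, 0.2]
8 x [0.2, -0.1527, -0.3235, -0.1864, 0.0, -0.4, -41.9]
5 x [0.2, -0.174, -0.4764, -0.1662, 0.0, -0.4, -54.0]
4 x [0.2, -0.1747, -0.4762, -0.053, 0.0, -0.4, -54.0]
```

Call:
servo_tool:
  motion:
    - [0.2, 0, 0, -0.06, 0, 0, 0]
    - [0.2, 0, 0, -0.12, 0, 0, 0]
    - [0.2, 0, 0, -0.166, 0, 0, 0]
    - [0.2, -0.153, -0.324, -0.186, 0, -0.3, -42]
    - [0.2, -0.153, -0.324, -0.186, 0, -0.3, -42]
    - [0.2, -0.153, -0.324, -0.186, 0, -0.3, -42]
    - [0.2, -0.153, -0.324, -0.186, 0, -0.3, -42]
    - [0.2, -0.153, -0.324, -0.186, 0, -0.3, -42]
    - [0.2, -0.174, -0.4764, -0.166, 0, -0.3, -54]
    - [0.2, -0.174, -0.4764, -0.166, 0, -0.3, -54]
    - [0.2, -0.174, -0.4764, -0.166, 0, -0.3, -54]
    - [0.2, -0.174, -0.4764, -0.166, 0, -0.3, -54]
    - [0.2, -0.174, -0.4764, -0.11, 0, -0.3, -54]
    - [0.2, -0.174, -0.4764, -0.07, 0, -0.3, -54]
    - [0.2, -0.174, -0.4764, -0.052, 0, -0.3, -54]
    - [0.2, -0.174, -0.4764, -0.052, 0, -0.3, -54]
    - [0.55, -0.174, -0.4764, -0.052, 0, -0.3, -54]
    - [0.55, -0.174, -0.4764, -0.052, 0, -0.3, -54]
    - [0.55, -0.174, -0.4764, -0.11, 0, -0.3, -54]
    - [0.55, -0.174, -0.4764, -0.17, 0, -0.3, -54]

```text
clock: 17.92
position: [0.5417, 0.221, 0.2031]
ee_rot: [0.981, 0.192, -0.002, 0.0]
ft_force: [1.3, 1.2, -0.6]
grip_width: 0.553
```

```bash
cat >> h.py <<'E'
def nxt(k,b):
    top(*pocket(k),.04,.05)
    plan([(.7,.48,.08,.2,0,3),(.7,*b,.2,yaw_at(*b),9)])
E
python3 -c "
from h import *
nxt(1,(.5545,-.186))"
```

```text
top n 1873 mean [0.5429 0.2212 0.1253] bbox [0.543  0.2207 0.1243] circ [543.3 220.8] 15.7 bgr [165. 205. 236.]
3 x [0.7, -0.1137, 0.1072, 0.0109, -0.2, -0.4, 22.1]
9 x [0.7, -0.1445, 0.3817, 0.0101, -0.3, -0.4, 40.6]
```

Call:
servo_tool:
  motion:
    - [0.7, -0.114, 0.107, 0.005, 0, 0, 22]
    - [0.7, -0.114, 0.107, 0.005, 0, 0, 22]
    - [0.7, -0.114, 0.107, 0.005, 0, 0, 22]
    - [0.7, -0.144, 0.382, 0.005, 0, 0, 40.6]
    - [0.7, -0.144, 0.382, 0.005, 0, 0, 40.6]
    - [0.7, -0.144, 0.382, 0.005, 0, 0, 40.6]
    - [0.7, -0.144, 0.382, 0.005, 0, 0, 40.6]
    - [0.7, -0.144, 0.382, 0.005, 0, 0, 40.6]
    - [0.7, -0.144, 0.382, 0.005, 0, 0, 40.6]
    - [0.7, -0.144, 0.382, 0.005, 0, 0, 40.6]

```text
clock: 19.23
position: [0.5524, -0.1858, 0.1966]
ee_rot: [0.987, -0.16, -0.001, 0.0]
ft_force: [-0.4, 0.9, -0.2]
grip_width: 0.702
```

```bash
python3 -c "
from h import *
grasp(.5545,-.186)"
```

```text
top n 1365 mean [ 0.5521 -0.1854  0.0753] bbox [ 0.552  -0.1857  0.0746] circ [ 551.8 -185.9] 15.5 bgr [129. 169. 201.]
[ 0.55243576 -0.18537341  0.19654293]
2 x [0.7, 0.0008, -0.0002, 0.0765, 0.0, 0.2, 0.2]
3 x [0.7, 0.001, -0.0003, 0.1665, 0.0, 0.2, 0.2]
```

Call:
servo_tool:
  motion:
    - [0.7, 0.001, 0, 0.06, 0, 0.2, 0]
    - [0.7, 0.001, 0, 0.12, 0, 0.2, 0]
    - [0.7, 0.001, 0, 0.166, 0, 0.2, 0]
    - [0.7, 0.001, 0, 0.166, 0, 0.2, 0]
    - [0.2, 0.001, 0, 0.166, 0, 0.2, 0]
    - [0.2, 0.001, 0, 0.166, 0, 0.2, 0]
    - [0.2, 0.001, 0, 0.166, 0, 0.2, 0]
    - [0.2, 0.001, 0, 0.166, 0, 0.2, 0]

```text
clock: 20.27
position: [0.5544, -0.1873, 0.033]
ee_rot: [0.987, -0.16, 0.002, 0.0]
ft_force: [-0.9, 1.0, 7.3]
grip_width: 0.32
```

```bash
python3 -c "
from h import *
carry(2)"
```

```text
z grasp 0.03299289965162763
4 x [0.2, 0.0007, -0.0, -0.167, -0.0, -0.3, 0.2]
8 x [0.2, -0.1544, -0.2299, -0.1877, 0.1, -0.3, -28.5]
5 x [0.2, -0.1477, -0.303, -0.1677, 0.1, -0.2, -34.6]
4 x [0.2, -0.1482, -0.303, -0.0537, 0.1, -0.2, -34.6]
```

Call:
servo_tool:
  motion:
    - [0.2, 0, 0, -0.06, 0, 0, 0]
    - [0.2, 0, 0, -0.12, 0, 0, 0]
    - [0.2, 0, 0, -0.167, 0, 0, 0]
    - [0.2, -0.154, -0.23, -0.187, 0, -0.2, -28.5]
    - [0.2, -0.154, -0.23, -0.187, 0, -0.2, -28.5]
    - [0.2, -0.154, -0.23, -0.187, 0, -0.2, -28.5]
    - [0.2, -0.154, -0.23, -0.187, 0, -0.2, -28.5]
    - [0.2, -0.148, -0.303, -0.167, 0, -0.2, -34.6]
    - [0.2, -0.148, -0.303, -0.167, 0, -0.2, -34.6]
    - [0.2, -0.148, -0.303, -0.167, 0, -0.2, -34.6]
    - [0.2, -0.148, -0.303, -0.167, 0, -0.2, -34.6]
    - [0.2, -0.148, -0.303, -0.11, 0, -0.2, -34.6]
    - [0.2, -0.148, -0.303, -0.07, 0, -0.2, -34.6]
    - [0.2, -0.148, -0.303, -0.052, 0, -0.2, -34.6]
    - [0.2, -0.148, -0.303, -0.052, 0, -0.2, -34.6]
    - [0.55, -0.148, -0.303, -0.052, 0, -0.2, -34.6]
    - [0.55, -0.148, -0.303, -0.052, 0, -0.2, -34.6]
    - [0.55, -0.148, -0.303, -0.11, 0, -0.2, -34.6]
    - [0.55, -0.148, -0.303, -0.17, 0, -0.2, -34.6]
    - [0.55, -0.148, -0.303, -0.17, 0, -0.2, -34.6]

```text
clock: 22.78
position: [0.511, 0.1479, 0.2051]
ee_rot: [0.99, 0.14, 0.003, -0.001]
ft_force: [0.2, 1.1, -0.9]
grip_width: 0.549
```

```bash
python3 -c "
from h import *
nxt(2,(.5465,-.294))"
```

```text
top n 1853 mean [0.5088 0.1475 0.1253] bbox [0.5089 0.1469 0.1245] circ [508.9 146.8] 15.6 bgr [144. 183. 213.]
3 x [0.7, -0.0473, 0.0569, 0.0022, -0.1, -0.1, 16.1]
9 x [0.7, -0.0872, 0.4346, 0.0018, -0.1, -0.1, 44.4]
```

Call:
servo_tool:
  motion:
    - [0.7, -0.047, 0.057, 0.002, 0, 0, 16]
    - [0.7, -0.047, 0.057, 0.002, 0, 0, 16]
    - [0.7, -0.087, 0.435, 0.002, 0, 0, 44.4]
    - [0.7, -0.087, 0.435, 0.002, 0, 0, 44.4]
    - [0.7, -0.087, 0.435, 0.002, 0, 0, 44.4]
    - [0.7, -0.087, 0.435, 0.002, 0, 0, 44.4]
    - [0.7, -0.087, 0.435, 0.002, 0, 0, 44.4]
    - [0.7, -0.087, 0.435, 0.002, 0, 0, 44.4]
    - [0.7, -0.087, 0.435, 0.002, 0, 0, 44.4]
    - [0.7, -0.087, 0.435, 0.002, 0, 0, 44.4]

```text
clock: 24.08
position: [0.5449, -0.2948, 0.1972]
ee_rot: [0.97, -0.245, -0.002, 0.001]
ft_force: [-0.7, 1.0, 0.3]
grip_width: 0.697
```

```bash
python3 -c "
from h import *
grasp(.5465,-.294)"
```

```text
top n 1351 mean [ 0.5453 -0.2941  0.0753] bbox [ 0.5451 -0.2946  0.0743] circ [ 545.1 -294.4] 15.6 bgr [132. 173. 205.]
[ 0.54546861 -0.29356886  0.19756031]
2 x [0.7, 0.0013, -0.0001, 0.0776, 0.1, 0.2, 0.1]
3 x [0.7, 0.0016, -0.0004, 0.1676, 0.1, 0.2, 0.1]
```

Call:
servo_tool:
  motion:
    - [0.7, 0.001, 0, 0.06, 0.1, 0.2, 0]
    - [0.7, 0.001, 0, 0.12, 0.1, 0.2, 0]
    - [0.7, 0.001, 0, 0.167, 0.1, 0.2, 0]
    - [0.7, 0.001, 0, 0.167, 0.1, 0.2, 0]
    - [0.2, 0.001, 0, 0.167, 0.1, 0.2, 0]
    - [0.2, 0.001, 0, 0.167, 0.1, 0.2, 0]
    - [0.2, 0.001, 0, 0.167, 0.1, 0.2, 0]
    - [0.2, 0.001, 0, 0.167, 0.1, 0.2, 0]

```text
clock: 25.12
position: [0.5475, -0.2957, 0.0341]
ee_rot: [0.97, -0.244, 0.003, 0.0]
ft_force: [-0.3, 1.8, 7.3]
grip_width: 0.32
```

Run:
```python
from h import *
x,y,z=toolT()[:3,3]; print(z)
for k in(3,4):
    px,py=pocket(k); ya=yaw_at(px,py)
    plan([(.2,x,y,.2,yaw_at(x,y),3),(.2,px,py,.2,ya,8),(.2,px,py,z+.052,ya,4)])
```

```text
0.03410102561093514
3 x [0.2, 0.0008, -0.0001, -0.1659, -0.0, -0.3, 0.1]
8 x [0.2, -0.1785, -0.3222, -0.1667, 0.1, -0.3, -35.9]
4 x [0.2, -0.179, -0.3222, -0.0528, 0.1, -0.3, -35.9]
3 x [0.2, 0.0008, -0.0001, -0.1659, -0.0, -0.3, 0.1]
8 x [0.2, -0.0986, -0.336, -0.1663, 0.1, -0.3, -32.6]
4 x [0.2, -0.0992, -0.336, -0.0524, 0.1, -0.3, -32.6]
```

Straight to pocket 3; the path is clear of the brush arm.

Call:
servo_tool:
  motion:
    - [0.2, 0, 0, -0.06, 0, 0, 0]
    - [0.2, 0, 0, -0.12, 0, 0, 0]
    - [0.2, 0, 0, -0.167, 0, 0, 0]
    - [0.2, -0.179, -0.322, -0.167, 0, -0.2, -35.9]
    - [0.2, -0.179, -0.322, -0.167, 0, -0.2, -35.9]
    - [0.2, -0.179, -0.322, -0.167, 0, -0.2, -35.9]
    - [0.2, -0.179, -0.322, -0.167, 0, -0.2, -35.9]
    - [0.2, -0.179, -0.322, -0.167, 0, -0.2, -35.9]
    - [0.2, -0.179, -0.322, -0.167, 0, -0.2, -35.9]
    - [0.2, -0.179, -0.322, -0.167, 0, -0.2, -35.9]
    - [0.2, -0.179, -0.322, -0.167, 0, -0.2, -35.9]
    - [0.2, -0.179, -0.322, -0.11, 0, -0.2, -35.9]
    - [0.2, -0.179, -0.322, -0.07, 0, -0.2, -35.9]
    - [0.2, -0.179, -0.322, -0.052, 0, -0.2, -35.9]
    - [0.2, -0.179, -0.322, -0.052, 0, -0.2, -35.9]
    - [0.55, -0.179, -0.322, -0.052, 0, -0.2, -35.9]
    - [0.55, -0.179, -0.322, -0.052, 0, -0.2, -35.9]
    - [0.55, -0.179, -0.322, -0.11, 0, -0.2, -35.9]
    - [0.55, -0.179, -0.322, -0.17, 0, -0.2, -35.9]
    - [0.55, -0.179, -0.322, -0.17, 0, -0.2, -35.9]

```text
clock: 27.62
position: [0.5433, 0.0734, 0.2059]
ee_rot: [0.998, 0.066, 0.003, -0.001]
ft_force: [0.2, 0.0, -0.9]
grip_width: 0.555
```

```bash
python3 -c "
from h import *
nxt(3,(.492,-.395))"
```

```text
top n 1831 mean [0.5415 0.0715 0.1253] bbox [0.5415 0.0708 0.1243] circ [541.7  70.8] 15.6 bgr [143. 183. 214.]
3 x [0.7, -0.0606, -0.0147, 0.0031, -0.1, -0.1, 7.6]
9 x [0.7, -0.1116, 0.4577, 0.0026, -0.1, -0.1, 46.4]
```

Call:
servo_tool:
  motion:
    - [0.7, -0.112, 0.458, 0.0, 0, 0, 46.4]
    - [0.7, -0.112, 0.458, 0.0, 0, 0, 46.4]
    - [0.7, -0.112, 0.458, 0.0, 0, 0, 46.4]
    - [0.7, -0.112, 0.458, 0.0, 0, 0, 46.4]
    - [0.7, -0.112, 0.458, 0.0, 0, 0, 46.4]
    - [0.7, -0.112, 0.458, 0.0, 0, 0, 46.4]
    - [0.7, -0.112, 0.458, 0.0, 0, 0, 46.4]
    - [0.7, -0.112, 0.458, 0.0, 0, 0, 46.4]
    - [0.7, -0.112, 0.458, 0.0, 0, 0, 46.4]
    - [0.7, -0.112, 0.458, 0.0, 0, 0, 46.4]
    - [0.7, -0.112, 0.458, 0.0, 0, 0, 46.4]

```text
clock: 29.05
position: [0.491, -0.3941, 0.201]
ee_rot: [0.944, -0.331, -0.001, 0.0]
ft_force: [-0.6, 1.4, 0.5]
grip_width: 0.701
```

```bash
python3 -c "
from h import *
p=grasp(.492,-.395); cv2.imwrite('pics/w5.png',p)"
```

```text
top n 1318 mean [ 0.4909 -0.3943  0.0753] bbox [ 0.4906 -0.3947  0.0743] circ [ 490.4 -394.6] 15.6 bgr [137. 178. 211.]
[ 0.49106198 -0.39419335  0.20117993]
2 x [0.7, 0.0009, -0.0006, 0.0812, 0.1, 0.1, 0.1]
3 x [0.7, 0.0011, -0.0007, 0.1712, 0.1, 0.1, 0.1]
```

View pics/w5.png

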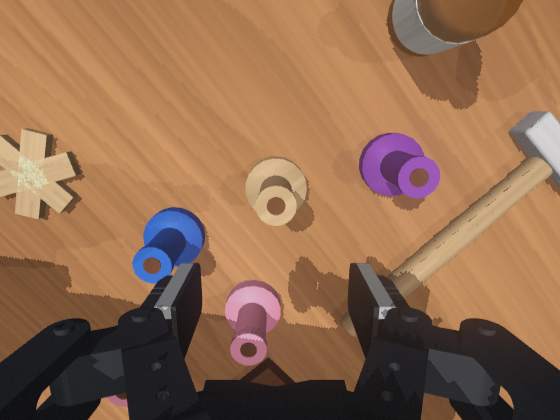

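The last wooden blank is at (275,206), with the look-alikes (blue, pink, purple) clear of the finger paths.

Call:
servo_tool:
  motion:
    - [0.6, 0.001, 0, 0.06, 0.1, 0.1, 0]
    - [0.6, 0.001, 0, 0.12, 0.1, 0.1, 0]
    - [0.6, 0.001, 0, 0.17, 0.1, 0.1, 0]
    - [0.6, 0.001, 0, 0.17, 0.1, 0.1, 0]
    - [0.2, 0.001, 0, 0.17, 0.1, 0.1, 0]
    - [0.2, 0.001, 0, 0.17, 0.1, 0.1, 0]
    - [0.2, 0.001, 0, 0.17, 0.1, 0.1, 0]
    - [0.2, 0.001, 0, 0.17, 0.1, 0.1, 0]

```text
clock: 30.1
position: [0.4922, -0.3974, 0.0342]
ee_rot: [0.943, -0.332, 0.002, 0.001]
ft_force: [0.1, 0.7, 8.5]
grip_width: 0.32
```

Run:
```python
from h import *
x,y,z=toolT()[:3,3]; print(z)
px,py=pocket(4); ya=yaw_at(px,py)
plan([(.2,x,y,.2,yaw_at(x,y),3),(.2,.52,-.05,.21,-4,7),(.2,px,py,.2,ya,8),(.2,px,py,z+.052,ya,4)])
```

```text
0.03419666850222798
3 x [0.2, 0.0007, -0.0, -0.1658, -0.0, -0.3, 0.1]
7 x [0.2, -0.1951, -0.2883, -0.1766, 0.1, -0.3, -34.8]
8 x [0.2, -0.1789, -0.4261, -0.1665, 0.1, -0.2, -43.1]
4 x [0.2, -0.1794, -0.4261, -0.0527, 0.1, -0.2, -43.1]
```

Call:
servo_tool:
  motion:
    - [0.2, 0, 0, -0.06, 0, 0, 0]
    - [0.2, 0, 0, -0.12, 0, 0, 0]
    - [0.2, 0, 0, -0.167, 0, 0, 0]
    - [0.2, -0.195, -0.288, -0.176, 0, -0.2, -34.8]
    - [0.2, -0.195, -0.288, -0.176, 0, -0.2, -34.8]
    - [0.2, -0.195, -0.288, -0.176, 0, -0.2, -34.8]
    - [0.2, -0.195, -0.288, -0.176, 0, -0.2, -34.8]
    - [0.2, -0.195, -0.288, -0.176, 0, -0.2, -34.8]
    - [0.2, -0.179, -0.426, -0.167, 0, -0.2, -43.1]
    - [0.2, -0.179, -0.426, -0.167, 0, -0.2, -43.1]
    - [0.2, -0.179, -0.426, -0.167, 0, -0.2, -43.1]
    - [0.2, -0.179, -0.426, -0.167, 0, -0.2, -43.1]
    - [0.2, -0.179, -0.426, -0.11, 0, -0.2, -43.1]
    - [0.2, -0.179, -0.426, -0.07, 0, -0.2, -43.1]
    - [0.2, -0.179, -0.426, -0.052, 0, -0.2, -43.1]
    - [0.2, -0.179, -0.426, -0.052, 0, -0.2, -43.1]
    - [0.55, -0.179, -0.426, -0.052, 0, -0.2, -43.1]
    - [0.55, -0.179, -0.426, -0.052, 0, -0.2, -43.1]
    - [0.55, -0.179, -0.426, -0.11, 0, -0.2, -43.1]
    - [0.55, -0.179, -0.426, -0.17, 0, -0.2, -43.1]

```text
clock: 32.6
position: [0.6177, 0.0478, 0.2027]
ee_rot: [0.999, 0.037, -0.002, -0.0]
ft_force: [1.6, 0.6, 0.4]
grip_width: 0.55
```

Run:
```python
from h import *
top(*pocket(4),.04,.05)
for n in ("scene","side"):
    p,d,K,W,X=marks(n); cv2.imwrite(f"pics/{n}2.png",p)
    for k in range(5):
        px,py=pocket(k); m=(np.hypot(X[...,0]-px,X[...,1]-py)<.03)&(X[...,2]>.1)&(X[...,2]<.14)
        if m.sum(): print(k,m.sum(),np.round((px,py),3),X[m].mean(0).round(3),X[m][:,2].max().round(4))
```

```text
top n 1900 mean [0.6186 0.0492 0.1253] bbox [0.6186 0.0487 0.1243] circ [618.6  48.6] 15.7 bgr [148. 188. 219.]
scene red 24 [0.7369 0.034  0.0806] r 0.1698 ang -41.76
scene white 28 [0.5718 0.2562 0.0818] r 0.1692 ang 27.74
scene pointer 73 [0.6178 0.3546 0.0801] r 0.2078 ang 87.92
scene ptip 14 [0.6175 0.3385 0.0798] r 0.1916 ang 87.84
0 155 [0.62  0.246] [0.622 0.244 0.12 ] 0.1281
1 134 [0.543 0.221] [0.547 0.217 0.12 ] 0.1284
2 98 [0.51  0.147] [0.513 0.142 0.123] 0.1282
3 116 [0.542 0.073] [0.549 0.071 0.119] 0.1286
4 142 [0.619 0.047] [0.624 0.048 0.12 ] 0.1287
side red 11 [0.7368 0.032  0.081 ] r 0.1711 ang -42.26
side white 4 [0.6087 0.3156 0.0808] r 0.1687 ang 90.53
side pointer 9 [0.6091 0.3543 0.0791] r 0.2073 ang 90.31
side ptip 1 [0.6127 0.3307 0.0826] r 0.1838 ang 89.24
0 31 [0.62  0.246] [0.61  0.238 0.116] 0.1274
1 83 [0.543 0.221] [0.544 0.211 0.117] 0.1279
2 83 [0.51  0.147] [0.511 0.136 0.118] 0.1282
3 94 [0.542 0.073] [0.544 0.062 0.118] 0.1292
4 93 [0.619 0.047] [0.619 0.041 0.118] 0.1304
```

All five blanks are seated (tops at 0.125). Loading nudged the wheel about +0.8°, so the mark is about 1.5° past the pointer. I'll pinch the lip at 110°, trim by -1.5° and check before the 132° turn.

Run:
```python
from h import *
plan([(.4,.46,.1,.21,-20,4),(.4,.5,.26,.2,-70,6),(.4,*rim(110),.17,-70,3),(.4,*rim(110),.058,-70,3),(.1,*rim(110),.058,-70,4),(.1,*rim(108.5),.058,-71.5,2)])
```

```text
4 x [0.4, -0.1556, -0.0642, -0.0052, -0.1, -0.2, 24.3]
6 x [0.4, -0.1038, -0.2207, 0.0053, -0.2, -0.1, 74.3]
3 x [0.4, -0.0481, -0.2624, 0.0355, -0.2, -0.1, 74.3]
3 x [0.4, -0.0485, -0.2622, 0.1475, -0.2, -0.1, 74.3]
4 x [0.1, -0.0485, -0.2622, 0.1475, -0.2, -0.1, 74.3]
2 x [0.1, -0.0442, -0.2634, 0.1476, -0.2, -0.1, 75.8]
```

Call:
servo_tool:
  motion:
    - [0.4, -0.156, -0.064, -0.005, 0, 0, 24]
    - [0.4, -0.156, -0.064, -0.005, 0, 0, 24]
    - [0.4, -0.156, -0.064, -0.005, 0, 0, 24]
    - [0.4, -0.104, -0.221, 0.005, 0, 0, 74.3]
    - [0.4, -0.104, -0.221, 0.005, 0, 0, 74.3]
    - [0.4, -0.104, -0.221, 0.005, 0, 0, 74.3]
    - [0.4, -0.104, -0.221, 0.005, 0, 0, 74.3]
    - [0.4, -0.104, -0.221, 0.005, 0, 0, 74.3]
    - [0.4, -0.048, -0.262, 0.035, 0, 0, 74.3]
    - [0.4, -0.048, -0.262, 0.035, 0, 0, 74.3]
    - [0.4, -0.048, -0.262, 0.035, 0, 0, 74.3]
    - [0.4, -0.048, -0.262, 0.035, 0, 0, 74.3]

```text
clock: 34.25
position: [0.5504, 0.3045, 0.1673]
ee_rot: [0.819, -0.574, -0.001, 0.0]
ft_force: [-1.0, -0.4, 0.7]
grip_width: 0.401
```

Run:
```python
from h import *
p,d,K,W=cam("wrist"); cv2.imwrite("pics/w6.png",p); X=cloud(d,K,W)
h=cv2.cvtColor(p,cv2.COLOR_BGR2HSV).astype(int); H,S,V=h[...,0],h[...,1],h[...,2]
r=np.hypot(X[...,0]-CX,X[...,1]-CY); a=np.degrees(np.arctan2(X[...,1]-CY,X[...,0]-CX))
l=(abs(X[...,2]-.08)<.005)&(r>.155)&(r<.185)
for b in range(80,150,10):
    k=l&(abs(a-b)<3)
    if k.sum()>30: print(b,np.percentile(r[k],[3,50,97]).round(4))
w=l&(S<60)&(V>120); o=(p[...,2].astype(int)-p[...,0]>140)&(r>.178)&(r<.24)&(abs(X[...,2]-.08)<.01)
print("mark",w.sum(),a[w].mean(),"ptr",o.sum(),a[o].mean(),r[o].min())
plan([(.4,*rim(110),.058,-70,3),(.1,*rim(110),.058,-70,4),(.1,*rim(108.5),.058,-71.5,2)])
```

```text
80 [0.1629 0.1687 0.1743]
90 [0.1635 0.1699 0.1838]
100 [0.1634 0.1692 0.1747]
110 [0.1633 0.1691 0.1744]
120 [0.1635 0.1693 0.1749]
130 [0.1638 0.1695 0.1754]
140 [0.1638 0.1695 0.1756]
mark 399 91.38839449410129 ptr 2275 88.82216046258293 0.18268713516552976
3 x [0.4, -0.0001, -0.0025, 0.1096, 0.1, 0.1, -0.1]
4 x [0.1, -0.0001, -0.0025, 0.1096, 0.1, 0.1, -0.1]
2 x [0.1, -0.0, -0.007, 0.1096, 0.1, 0.1, 1.4]
```

View pics/w6.png

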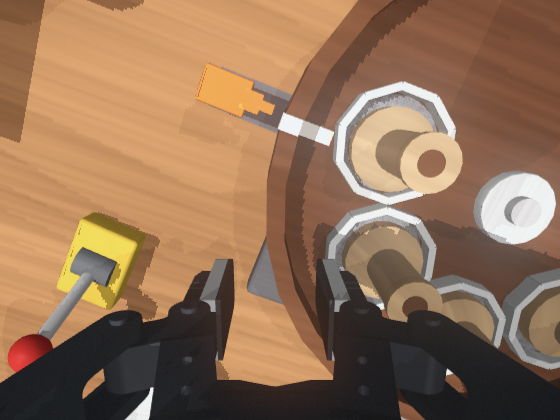

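Mark centre (291,124) against the pointer tip (272,108) extended: 1.5–2.5° past. Trim -2°.

Call:
servo_tool:
  motion:
    - [0.4, 0, -0.0025, 0.06, 0, 0, 0]
    - [0.4, 0, -0.0025, 0.109, 0, 0, 0]
    - [0.4, 0, -0.0025, 0.109, 0, 0, 0]
    - [0.1, 0, -0.0025, 0.109, 0, 0, 0]
    - [0.1, 0, -0.0025, 0.109, 0, 0, 0]
    - [0.1, 0, -0.0025, 0.109, 0, 0, 0]
    - [0.1, 0, -0.0025, 0.109, 0, 0, 0]
    - [0.1, 0, -0.0085, 0.109, 0, 0, 2]
    - [0.1, 0, -0.0085, 0.109, 0, 0, 2]
    - [0.1, 0, -0.0085, 0.109, 0, 0, 2]
  grip_force: 40

```text
clock: 35.55
position: [0.56, 0.3091, 0.0605]
ee_rot: [0.809, -0.588, -0.001, -0.001]
ft_force: [0.4, -1.1, 7.1]
grip_width: 0.139
```

Run:
```python
from h import *
p,d,K,W=cam("wrist"); X=cloud(d,K,W)
h=cv2.cvtColor(p,cv2.COLOR_BGR2HSV).astype(int); H,S,V=h[...,0],h[...,1],h[...,2]
for c in ((CX,CY),(.6089,.1466)):
    r=np.hypot(X[...,0]-c[0],X[...,1]-c[1]); a=np.degrees(np.arctan2(X[...,1]-c[1],X[...,0]-c[0]))
    w=(abs(X[...,2]-.0805)<.003)&(r>.158)&(r<.18)&(S<60)&(V>120); o=(p[...,2].astype(int)-p[...,0]>140)&(r>.178)&(r<.24)&(abs(X[...,2]-.081)<.004)
    t=o&(r<.195)
    print("mark",w.sum(),a[w].mean(),"ptr",o.sum(),a[o].mean(),"tip",t.sum(),a[t].mean(),X[o][:,2].mean())
marks("scene");marks("side")
cv2.imwrite("pics/w7.png",p)
plan([(.1,*rim(108+k),.06,-72+k,1) for k in (3,10,17,24,31,38,45,52,59,66,73,80,87,94,101,108,115,122,129,132)])
```

```text
mark 1282 88.08341071471092 ptr 7662 88.80990527449343 tip 941 88.88743441589556 0.08027758656545873
mark 1282 87.61665034089812 ptr 7662 88.42959693187271 tip 895 88.47414200968787 0.08027758656545873
scene red 22 [0.7323 0.028  0.0809] r 0.1704 ang -44.27
scene white 22 [0.6099 0.3052 0.0809] r 0.1694 ang 76.37
scene pointer 72 [0.618  0.3543 0.0803] r 0.2075 ang 87.87
scene ptip 16 [0.6166 0.3395 0.0793] r 0.1926 ang 88.12
side red 11 [0.7328 0.0272 0.0793] r 0.1714 ang -44.36
side white 2 [0.6146 0.3166 0.0797] r 0.1697 ang 88.55
side pointer 26 [0.6163 0.3526 0.0793] r 0.2058 ang 88.35
side ptip 7 [0.615  0.3388 0.0803] r 0.1919 ang 88.6
1 x [0.1, 0.0009, 0.0111, 0.0005, -0.1, 0.1, -3.0]
1 x [0.1, 0.0033, 0.0316, 0.0004, -0.1, 0.1, -10.0]
1 x [0.1, 0.0081, 0.0517, 0.0004, -0.1, 0.1, -17.0]
1 x [0.1, 0.0153, 0.071, 0.0003, -0.1, 0.1, -24.0]
1 x [0.1, 0.0249, 0.0893, 0.0003, -0.1, 0.1, -31.0]
1 x [0.1, 0.0366, 0.1063, 0.0002, -0.1, 0.1, -38.0]
1 x [0.1, 0.0502, 0.1218, 0.0001, -0.2, 0.1, -45.0]
1 x [0.1, 0.0657, 0.1354, 0.0001, -0.2, 0.1, -52.0]
1 x [0.1, 0.0827, 0.1471, -0.0, -0.2, 0.1, -59.0]
1 x [0.1, 0.101, 0.1566, -0.0001, -0.2, 0.1, -66.0]
1 x [0.1, 0.1204, 0.1638, -0.0001, -0.2, 0.1, -73.0]
1 x [0.1, 0.1404, 0.1686, -0.0002, -0.2, 0.1, -80.0]
1 x [0.1, 0.1609, 0.171, -0.0003, -0.2, 0.0, -87.0]
1 x [0.1, 0.1816, 0.1708, -0.0003, -0.2, 0.0, -94.0]
1 x [0.1, 0.202, 0.1681, -0.0004, -0.2, 0.0, -101.0]
1 x [0.1, 0.222, 0.1629, -0.0004, -0.2, 0.0, -108.0]
1 x [0.1, 0.2412, 0.1553, -0.0004, -0.2, -0.0, -115.0]
1 x [0.1, 0.2593, 0.1455, -0.0005, -0.2, -0.0, -122.0]
1 x [0.1, 0.2761, 0.1335, -0.0005, -0.2, -0.0, -129.0]
1 x [0.1, 0.2828, 0.1277, -0.0005, -0.2, -0.0, -132.0]
```

View pics/w7.png

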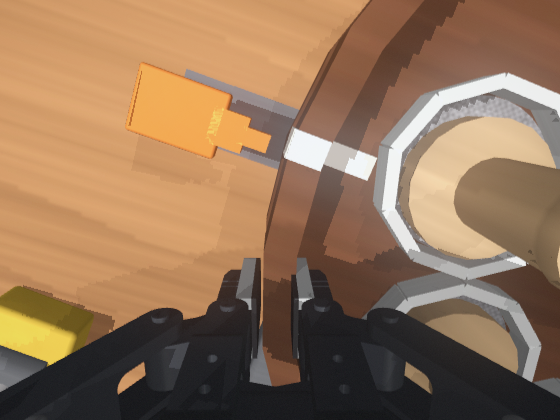

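Now the mark is within about 0.8° of the pointer with all blanks loaded. Turn +132.8°.

Call:
servo_tool:
  motion:
    - [0.1, 0.0009, 0.0111, 0.0, 0, 0, -3]
    - [0.1, 0.0033, 0.0316, 0.0, 0, 0, -10]
    - [0.1, 0.0081, 0.0517, 0.0, 0, 0, -17]
    - [0.1, 0.0153, 0.071, 0.0, 0, 0, -24]
    - [0.1, 0.0249, 0.0893, 0.0, 0, 0, -31]
    - [0.1, 0.0366, 0.1063, 0.0, 0, 0, -38]
    - [0.1, 0.0502, 0.1218, 0.0, 0, 0, -45]
    - [0.1, 0.0657, 0.1354, 0.0, 0, 0, -52]
    - [0.1, 0.0827, 0.1471, 0.0, 0, 0, -59]
    - [0.1, 0.101, 0.1566, 0.0, 0, 0, -66]
    - [0.1, 0.1204, 0.1638, 0.0, 0, 0, -73]
    - [0.1, 0.1404, 0.1686, 0.0, 0, 0, -80]
    - [0.1, 0.1609, 0.171, 0.0, 0, 0, -87]
    - [0.1, 0.1816, 0.1708, 0.0, 0, 0, -94]
    - [0.1, 0.202, 0.1681, 0.0, 0, 0, -101]
    - [0.1, 0.222, 0.1629, 0.0, 0, 0, -108]
    - [0.1, 0.2412, 0.1553, 0.0, 0, 0, -115]
    - [0.1, 0.2593, 0.1455, 0.0, 0, 0, -122]
    - [0.1, 0.2761, 0.1335, 0.0, 0, 0, -129]
    - [0.1, 0.2846, 0.126, 0.0, 0, 0, -132.8]

```text
clock: 38.2
position: [0.5284, -0.0022, 0.0603]
ee_rot: [0.862, 0.507, 0.0, -0.0]
ft_force: [-5.3, -0.5, 15.8]
grip_width: 0.137
```

Call:
servo_tool:
  motion:
    - [0.1, 0, 0, 0, 0, 0, 0]
    - [0.1, 0, 0, 0, 0, 0, 0]

```text
clock: 38.45
position: [0.5285, -0.0022, 0.0603]
ee_rot: [0.863, 0.506, 0.001, 0.0]
ft_force: [-1.6, -2.7, 11.4]
grip_width: 0.138
```

Run:
```python
from h import *
print(toolT()[:3,3],rim(240.8))
for n in ("scene","side"):
    p,d,K,W,X=marks(n); cv2.imwrite(f"pics/{n}3.png",p)
x,y=toolT()[:2,3]
print(cv2.imwrite("pics/c3.png",np.hstack([cv2.resize(cv2.imread("pics/scene3.png")[150:320,260:470],(400,324)),cv2.resize(cv2.imread("pics/side3.png")[90:240,210:400],(400,324))])))
```

```text
[ 0.52846279 -0.00219165  0.06034223] (np.float64(0.5278517176055542), np.float64(-0.0005238310585978789))
scene red 14 [0.6095 0.3148 0.0808] r 0.1678 ang 90.27
scene white 7 [0.4549 0.0686 0.0801] r 0.1742 ang -153.22
scene pointer 74 [0.6181 0.3544 0.0803] r 0.2076 ang 87.83
scene ptip 15 [0.6173 0.3389 0.0799] r 0.1921 ang 87.91
side white 14 [0.4831 0.0314 0.0787] r 0.1719 ang -137.72
side pointer 1 [0.6278 0.3545 0.0767] r 0.2082 ang 85.18
True
```

View pics/c3.png

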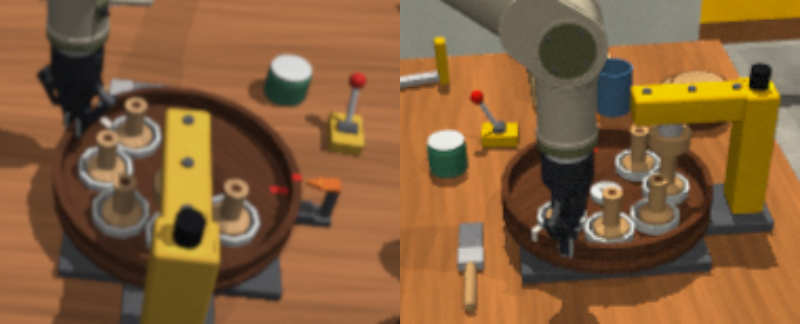

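The red mark is about at the pointer and all blanks still stand. Release and inspect from above.

Run:
```python
from h import *
x,y=toolT()[:2,3]
plan([(.4,x,y,.06,60.8,2),(.4,x,y,.2,60.8,3),(.4,.45,.12,.21,30,4),(.4,.53,.27,.2,0,4),(.4,.58,.27,.21,0,4)])
```

```text
2 x [0.4, -0.0, -0.0, 0.0004, 0.1, -0.1, -0.0]
3 x [0.4, 0.0001, 0.0002, -0.1396, 0.1, -0.1, -0.0]
4 x [0.4, 0.0685, -0.1278, -0.1497, 0.1, -0.1, 30.8]
4 x [0.4, 0.2384, -0.1312, -0.1396, 0.0, -0.1, 60.8]
4 x [0.4, 0.2628, -0.0876, -0.1495, 0.0, -0.1, 60.8]
```

Call:
servo_tool:
  motion:
    - [0.4, 0, 0, 0, 0, 0, 0]
    - [0.4, 0, 0, 0, 0, 0, 0]
    - [0.4, 0, 0, -0.05, 0, 0, 0]
    - [0.4, 0, 0, -0.1, 0, 0, 0]
    - [0.4, 0, 0, -0.14, 0, 0, 0]
    - [0.4, 0.0685, -0.128, -0.15, 0, 0, 30.8]
    - [0.4, 0.0685, -0.128, -0.15, 0, 0, 30.8]
    - [0.4, 0.0685, -0.128, -0.15, 0, 0, 30.8]
    - [0.4, 0.238, -0.131, -0.14, 0, 0, 60.8]
    - [0.4, 0.238, -0.131, -0.14, 0, 0, 60.8]
    - [0.4, 0.238, -0.131, -0.14, 0, 0, 60.8]
    - [0.4, 0.238, -0.131, -0.14, 0, 0, 60.8]
    - [0.4, 0.263, -0.088, -0.15, 0, 0, 60.8]
    - [0.4, 0.263, -0.088, -0.15, 0, 0, 60.8]
    - [0.4, 0.263, -0.088, -0.15, 0, 0, 60.8]

```text
clock: 40.42
position: [0.5778, 0.2707, 0.2073]
ee_rot: [1.0, -0.0, -0.002, -0.0]
ft_force: [-0.9, 1.1, 0.4]
grip_width: 0.4
```

Run:
```python
from h import *
print(toolT()[:3,3])
p,d,K,W=cam("wrist"); X=cloud(d,K,W); cv2.imwrite("pics/w8.png",p)
h=cv2.cvtColor(p,cv2.COLOR_BGR2HSV).astype(int); H,S,V=h[...,0],h[...,1],h[...,2]
for c in ((CX,CY),(.6089,.1466)):
    r=np.hypot(X[...,0]-c[0],X[...,1]-c[1]); a=np.degrees(np.arctan2(X[...,1]-c[1],X[...,0]-c[0]))
    w=(abs(X[...,2]-.0805)<.004)&(r>.158)&(r<.18)&((H<6)|(H>174))&(S>190)&(V>80); o=(p[...,2].astype(int)-p[...,0]>140)&(H>8)&(H<22)&(r>.182)&(r<.24)&(abs(X[...,2]-.081)<.004)
    t=o&(r<.195)
    print("mark",w.sum(),a[w].mean(),"ptr",o.sum(),a[o].mean(),"tip",t.sum(),a[t].mean())
```

```text
[0.57783331 0.27073299 0.20726724]
mark 0 nan ptr 1685 88.88909076456831 tip 196 88.9157897066896
mark 0 nan ptr 1685 88.50959666753454 tip 191 88.48098783940945<stdin>:9: RuntimeWarning: Mean of empty slice.
  ret = ret.dtype.type(ret / rcount)
```

View pics/w8.png

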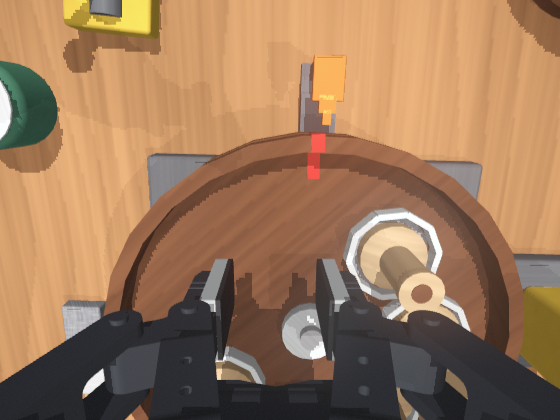

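Red mark at (318,142), pointer tip at (326,120): overshot by about 1.7°. I'll measure it and trim.

Run:
```python
from h import *
p,d,K,W=cam("wrist"); X=cloud(d,K,W)
b=p.astype(int); r=np.hypot(X[...,0]-CX,X[...,1]-CY); a=np.degrees(np.arctan2(X[...,1]-CY,X[...,0]-CX))
w=(abs(X[...,2]-.0805)<.005)&(r>.158)&(r<.18)&(b[...,2]-b[...,1]>130)
print("red",w.sum(),a[w].mean(),r[w].mean())
plan([(.4,.5,.26,.2,-35,4),(.4,*rim(130),.17,-50,4),(.4,*rim(130),.06,-50,3),(.1,*rim(130),.06,-50,4),(.1,*rim(128.2),.06,-51.8,3)])
```

```text
red 261 90.65470463600663 0.17005529123367882
4 x [0.4, -0.0774, 0.0113, 0.0078, 0.0, 0.2, 35.0]
4 x [0.4, -0.0756, -0.0052, 0.0378, 0.1, 0.2, 50.0]
3 x [0.4, -0.0752, -0.0051, 0.1478, 0.1, 0.2, 50.0]
4 x [0.1, -0.0752, -0.0051, 0.1478, 0.1, 0.2, 50.0]
3 x [0.1, -0.071, -0.0084, 0.1478, 0.1, 0.2, 51.8]
```

Call:
servo_tool:
  motion:
    - [0.4, -0.0755, -0.005, 0.03, 0, 0, 50]
    - [0.4, -0.0755, -0.005, 0.03, 0, 0, 50]
    - [0.4, -0.0755, -0.005, 0.03, 0, 0, 50]
    - [0.4, -0.0755, -0.005, 0.03, 0, 0, 50]
    - [0.4, -0.0755, -0.005, 0.03, 0, 0, 50]
    - [0.4, -0.0755, -0.005, 0.09, 0, 0, 50]
    - [0.4, -0.0755, -0.005, 0.147, 0, 0, 50]
    - [0.4, -0.0755, -0.005, 0.147, 0, 0, 50]
    - [0.1, -0.0755, -0.005, 0.147, 0, 0, 50]
    - [0.1, -0.0755, -0.005, 0.147, 0, 0, 50]
    - [0.1, -0.0755, -0.005, 0.147, 0, 0, 50]
    - [0.1, -0.0755, -0.005, 0.147, 0, 0, 50]
    - [0.1, -0.0718, -0.008, 0.147, 0, 0, 51.6]
    - [0.1, -0.0718, -0.008, 0.147, 0, 0, 51.6]
    - [0.1, -0.0718, -0.008, 0.147, 0, 0, 51.6]
    - [0.4, -0.0718, -0.008, 0.147, 0, 0, 51.6]
    - [0.4, -0.0718, -0.008, 0.147, 0, 0, 51.6]
    - [0.4, -0.0718, -0.008, 0.09, 0, 0, 51.6]
    - [0.4, -0.0718, -0.008, 0.03, 0, 0, 51.6]
    - [0.4, -0.0718, -0.008, 0.0, 0, 0, 51.6]

```text
clock: 43.02
position: [0.5076, 0.279, 0.2112]
ee_rot: [0.9, -0.436, -0.001, -0.001]
ft_force: [0.7, 0.2, -0.5]
grip_width: 0.404
```

Run:
```python
from h import *
p,d,K,W=cam("wrist"); X=cloud(d,K,W); cv2.imwrite("pics/w9.png",p)
b=p.astype(int); r=np.hypot(X[...,0]-CX,X[...,1]-CY); a=np.degrees(np.arctan2(X[...,1]-CY,X[...,0]-CX))
w=(abs(X[...,2]-.0805)<.005)&(r>.158)&(r<.18)&(b[...,2]-b[...,1]>130)
o=(b[...,2]-b[...,0]>140)&(b[...,1]>110)&(r>.182)&(r<.24)&(abs(X[...,2]-.081)<.004)
print("red",w.sum(),a[w].mean(),"ptr",o.sum(),a[o].mean())
q=(b[...,2]-b[...,1]>110)&(np.hypot(X[...,0]-.42,X[...,1]-.42)<.08)&(X[...,2]>.05); print("ball",q.sum(),X[q].mean(0) if q.sum() else 0)
for n in("scene","side"): 
    p,d,K,W=cam(n)
    for t in("lever_tip","lever_base"): print(n,t,find(n,t,W)[:2])
print(toolT()[:3,3])
```

```text
red 272 88.56048199405879 ptr 1457 89.26742403813522
ball 894 [0.41020163 0.42926091 0.10192576]
scene lever_tip [(0.48, [0.4181, 0.4244, 0.0861]), (0.32, [0.613, 0.1311, 0.0509])]
scene lever_base [(0.81, [0.4474, 0.4253, 0.0316]), (0.21, [0.72, 0.1384, 0.0658])]
side lever_tip [(0.35, [0.431, 0.4173, 0.0268]), (0.31, [0.3261, -0.2557, 0.0117])]
side lever_base [(0.59, [0.4319, 0.4168, 0.0254]), (0.58, [0.5942, 0.1238, 0.0509])]
[0.50582182 0.27887464 0.20622398]
```

The red mark is within 0.7° of the pointer. Now the lever: push direction is about -7°, ball at (0.411, 0.428), box at (0.449, 0.4235). I'll go behind the ball with the fingers shut.

Run:
```python
from h import *
o=np.array([.449,.4235]); d=np.array([.993,-.116]); q=lambda s:(o+d*s).tolist()
plan([(0,*q(-.095),.2,-6.7,6),(0,*q(-.095),.08,-6.7,4)]+[(0,*q(s),.08,-6.7,1) for s in(-.065,-.05,-.035,-.02,-.005,.007,.014)])
```

```text
6 x [0, -0.2159, 0.0218, 0.0068, 0.2, 0.2, -44.9]
4 x [0, -0.2156, 0.0212, 0.1268, 0.2, 0.2, -44.9]
1 x [0, -0.1944, 0.0, 0.1267, 0.2, 0.2, -44.9]
1 x [0, -0.1837, -0.0106, 0.1266, 0.2, 0.2, -44.9]
1 x [0, -0.1731, -0.0212, 0.1265, 0.2, 0.2, -44.9]
1 x [0, -0.1625, -0.0318, 0.1264, 0.2, 0.2, -44.9]
1 x [0, -0.1519, -0.0423, 0.1264, 0.2, 0.2, -44.9]
1 x [0, -0.1434, -0.0508, 0.1263, 0.2, 0.2, -44.9]
1 x [0, -0.1385, -0.0558, 0.1263, 0.2, 0.2, -44.9]
```

Call:
servo_tool:
  motion:
    - [0, -0.216, 0.0215, 0.006, 0, 0, -45]
    - [0, -0.216, 0.0215, 0.006, 0, 0, -45]
    - [0, -0.216, 0.0215, 0.006, 0, 0, -45]
    - [0, -0.216, 0.0215, 0.006, 0, 0, -45]
    - [0, -0.216, 0.0215, 0.006, 0, 0, -45]
    - [0, -0.216, 0.0215, 0.006, 0, 0, -45]
    - [0, -0.216, 0.0215, 0.066, 0, 0, -45]
    - [0, -0.216, 0.0215, 0.126, 0, 0, -45]
    - [0, -0.216, 0.0215, 0.126, 0, 0, -45]
    - [0, -0.194, 0.0, 0.126, 0, 0, -45]
    - [0, -0.184, -0.0106, 0.126, 0, 0, -45]
    - [0, -0.173, -0.0212, 0.126, 0, 0, -45]
    - [0, -0.1625, -0.0318, 0.126, 0, 0, -45]
    - [0, -0.152, -0.0423, 0.126, 0, 0, -45]
    - [0, -0.1435, -0.0508, 0.126, 0, 0, -45]
    - [0, -0.1385, -0.0558, 0.126, 0, 0, -45]
    - [0, -0.1385, -0.0558, 0.126, 0, 0, -45]

```text
clock: 45.5
position: [0.4581, 0.4233, 0.0811]
ee_rot: [0.998, -0.056, -0.007, 0.001]
ft_force: [-24.3, -4.9, 14.3]
grip_width: -0.002
```

```bash
cat >> h.py <<'E'
def ball(n):
    p,d,K,W=cam(n); X=cloud(d,K,W); b=p.astype(int)
    q=(b[...,2]-b[...,1]>90)&(b[...,1]<90)&(np.hypot(X[...,0]-.45,X[...,1]-.42)<.1)&(X[...,2]>.06); print(n,"ball",q.sum(),X[q].mean(0) if q.sum() else 0)
    return p
E
python3 - <<'E'
from h import *
for n in("scene","side"): p=ball(n); cv2.imwrite(f"pics/{n}4.png",p)
E
```

```text
scene ball 37 [0.49096301 0.42169388 0.10084912]
side ball 26 [0.48395053 0.41386856 0.09821833]
```

24 N against the stop, and the ball has moved 76 mm: fully on. Back off and make the final check.

Call:
servo_tool:
  motion:
    - [0, -0.02, 0, 0, 0, 0, 0]
    - [0, -0.04, 0, 0, 0, 0, 0]
    - [0, -0.04, 0, -0.06, 0, 0, 0]
    - [0, -0.04, 0, -0.12, 0, 0, 0]
    - [0, -0.12, -0.1, -0.15, 0, 0, 0]
    - [0, -0.12, -0.1, -0.15, 0, 0, 0]
    - [0, -0.12, -0.1, -0.15, 0, 0, 0]
    - [0, -0.12, -0.1, -0.15, 0, 0, 0]

```text
clock: 46.6
position: [0.356, 0.5357, 0.2318]
ee_rot: [0.998, -0.057, -0.001, 0.0]
ft_force: [0.5, -0.2, -0.7]
grip_width: 0.0
```

Run:
```python
from h import *
print(monitor.get_obs()["position"],monitor.get_obs()["ft_force"])
c=[]
for n in("scene","side"):
    p=ball(n); marks(n); c.append(cv2.resize(p,(400,300)))
    
cv2.imwrite("pics/fin.png",np.hstack(c)); cv2.imwrite("pics/finc.png",cv2.resize(p[90:240,210:400],(760,600)))
```

```text
[0.35597118 0.53573084 0.2318181 ] [ 0.51607935 -0.24433958 -0.73464202]
scene ball 45 [0.48957957 0.42057429 0.10119172]
scene red 15 [0.6158 0.3134 0.0819] r 0.1665 ang 88.09
scene white 27 [0.4706 0.0513 0.0815] r 0.1705 ang -145.49
scene pointer 72 [0.618 0.355 0.08 ] r 0.2082 ang 87.88
scene ptip 14 [0.6178 0.3395 0.08  ] r 0.1927 ang 87.76
side ball 25 [0.48349683 0.41229295 0.09926964]
side red 4 [0.6162 0.3145 0.0809] r 0.1676 ang 87.98
side white 11 [0.4798 0.0366 0.0802] r 0.1709 ang -139.77
side pointer 30 [0.6158 0.3505 0.0793] r 0.2036 ang 88.45
side ptip 13 [0.6157 0.3391 0.0789] r 0.1922 ang 88.38
```

View pics/fin.png

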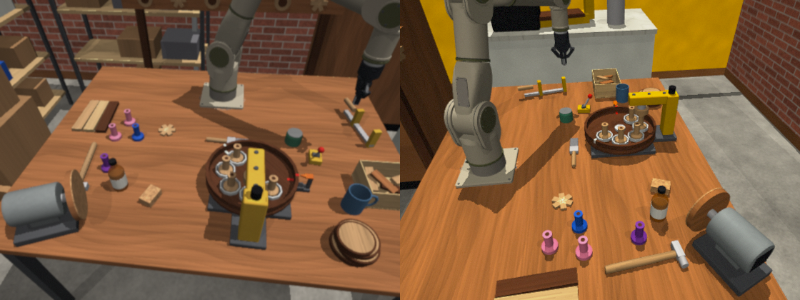

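View pics/finc.png

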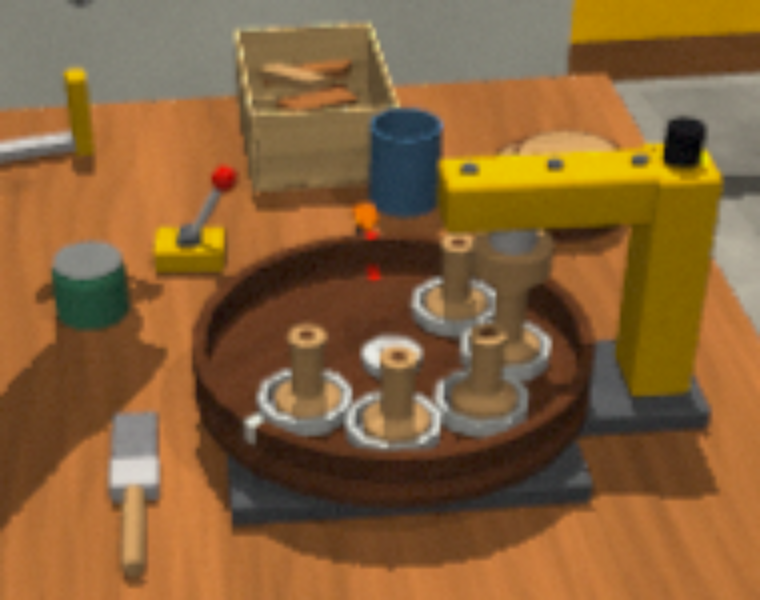

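The final views show five blanks upright in their pockets, the red mark (373,235) at the pointer (366,215), the lever over to on at (223,178), and nothing else moved. I'm handing in.

```bash
python3 -c "
from h import *
print(ticket.hand_in())"
```

```text
the job is handed in; nothing more can be done
None
```

The job is done and handed in at about 47 s on the clock: five blanks loaded, wheel at the red mark, lever fully on.

- **White mark:** I turned the wheel until the white mark was within 0.7° of the pointer, then loaded all five blanks. Each blank's top then read 0.125 m above the table, so all sit flat on the pocket floor. Loading nudged the wheel to about 1.5–2.5° past the pointer; I trimmed it back to within 0.8° before going on.
- **Red mark:** The 132° turn overshot by about 1.7°, so I regrasped the rim and trimmed it. The wrist camera then put the red mark 0.7° short of the pointer. In the last check the scene and side cameras put it within about 0.5°, though they differ slightly in sign.
- **Lever:** I pushed it onto its stop, where the push force reached about 24 N. The ball moved 76 mm and stayed there after I withdrew.
- **Final views:** All five blanks stand in their pockets. The bystanders and coloured look-alikes looked unmoved in the pictures; I did not measure them again. The robot is touching nothing.

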